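Snap a sample tube into the inclined mixer and switch it on

TASK

Take the orange-capped tube out of the tray and press it into the two blue spring clips on the mixer's sloping plate until it snaps fully home in both, cap at the upper end and centred lengthwise between the clips. Then let go and throw the mixer's toggle switch fully over, towards the plate's uphill side. Leave the blue-capped tube and the amber bottle where they are.

Things in the scene. Friction and masses are not known exactly. Their poses are not given: they have to be found in the camera images.
- orange_tube_center (a point): Centre (mid-length, on the axis) of the loose tube with the ORANGE cap: 113 mm long, body 29 mm diameter (conical for 14 mm at the closed end), cap 34 mm diameter over the last 18 mm; 45 g. z axis: along the tube towards the cap. It starts lying level in one of the tray's two places, centre 31 mm above the bench, cap roughly away from the robot; grip it across its middle.
- orange_tube_cap (a point): Centre of the orange cap, on the tube's axis, 47.5 mm from the tube's centre; same axes.
- orange_tube: The orange-capped tube itself: origin on its axis at the tip of the closed end, z axis towards the cap.
- blue_tube_center (a point): Centre of a like tube with a BLUE cap, lying in the tray's other place; to be left alone. Which place holds which tube varies.
- amber_bottle: Loose amber bottle with black cap, 50 mm diameter, 107 mm tall, standing right of the mixer; origin at the centre of its underside; to be left alone.
- tray: Fixed grey tray 128 x 144 mm, 5 mm thick, origin at its underside's centre; x axis along the lying tubes, towards their caps. Its places are at y = -40 and +40 mm: in each the tube rests on two lengthwise rods, 8 mm thick, 16 mm apart, tops 18 mm above the bench. Beside the rods fingers have free space down to the tray's 5 mm floor.
- mixer: Fixed tube mixer: slab 170 mm (x) by 193 mm (y -138 to +55 mm), 12 mm high, with motor housing and a white plate 150 x 94 mm that rises at 35 degrees towards the robot's right. Origin on the bench under the plate's middle; x axis uphill (to the robot's right), y away from the robot, z up. The plate's upper end is 120 mm high, at x = 62 mm.
- clip_seat (a point): Where the tube's centre must finally be, midway between the two blue clips. x axis: up the slope (the tube's final axis, cap that way); y: across; z: square out of the plate, 35 degrees from vertical, leaning to the robot's left. Press the tube in along -z. The clips stand at x = -26 and +26 mm, each 12 mm wide, so the middle 40 mm of the tube is free for fingers.
- clip_plate: The sloping plate with the clips; origin at the middle of its top face, 28.5 mm under clip_seat, same axes. Each clip: saddle (top at z 14 mm), feet 9 mm high out to y +/-24 mm, two spring jaws with lips at z 37.5, y +/-14 mm, flaring to y +/-22, z 47 mm. Tube centre meets the lips at z 48; the push peaks at 6 to 12 N near z 42, drops past z 37.5, then the jaws pull it home to z 28.5.
- switch_lever_tip (a point): Centre of the red 26 mm ball on the mixer's toggle lever, which stands on a grey block between plate and robot (at mixer y = -105 mm); lever 55 mm long from pivot to ball centre; the ball's centre is about 82 mm above the bench at either end of its travel.
- switch_lever (a joint): Toggle lever angle, rad, pivot along the mixer's y axis: 0 = off, leaning 0.5 rad from upright downhill (mixer -x, the robot's left); 1.0 = on, leaning 0.5 rad uphill (the robot's right). Light friction (1 to 2 N at the ball); it stays where it is left.

How it is judged:
By the outcome, as a careful person would: the job done as asked, in the order asked, and still so for the second after the job is handed in, with the robot touching nothing.
It also fails if it takes over 53 s, if anything falls off the work surface, if the arm or the gripper's body presses on something with over 40 N, if the wrist force passes 120 N, or if a joint passes its speed limit or range.

ROBOT

A 6-joint arm with a two-finger parallel gripper is mounted at the origin on a cart in front of the work surface, level with it; the furniture and walls round the work are solid. World frame = base frame: x ahead of the robot, y to its left, z up, the work surface at z = 0. Lengths are in m, angles in rad, forces in N, time in s.
With the tool pointing down it reaches from about 0.3 to 0.875 m from the base axis. Payload 6.4 kg.
Tool frame: the origin (TCP) lies midway between the tips of the shut fingers; the grasp point (between the pads) lies 19 mm behind it; z points along the fingers, y is the direction in which the jaws open and shut (so a half turn about z gives the same grasp; the last joint's range is limited). The gripper opens to 85 mm and grips with 20 to 120 N. Pads are 22 mm wide; open, the fingers measure 114 mm over their backs; the gripper's body (76 mm by 85 mm) begins 54 mm behind the grasp point. The pads swing forward as they close: fully open they stand 13 mm farther back than shut.
Start: joints at [-1.549, 0.181, 1.607, -0, 1.354, -0.206], TCP at [0.13, -0.56, 0.231] pointing down, gripper open.
Joint ranges: [-2.99, 2.99], [-0.89, 2.07], [0.3, 2.58], [-1.14, 4.28], [0, 2.63], [-3.12, 3.12]. Speed limits (rad/s): [2.57, 2.57, 3.01, 3.14, 3.14, 3.14].

INTERFACE

Orientations are given as a unit quaternion [w, x, y, z].
In Python, from bench import ctrl gives the robot as it stands.
- The arm moves only by the tool apply_moves, never from a script. Its argument "plan" is a list of rows, each an object with "translation": the shift along the tool's x, y, z in m, a list of three; "angular": the turn, a rotation vector about the tool's x, y, z in rad, a list of three; "hand": the finger opening in m, from 0 to 0.0854. In form: [{"translation": [x, y, z], "angular": [rx, ry, rz], "hand": hand}, ...]. A call has 1 to 10 rows; each row shifts and turns the commanded pose from where the row before left it, along the tool's axes as they then stand; what a row does not reach is not made up. A row lasts 1/8 s, in which the tool goes at most 62.5 mm and 10.7 degrees, less where a joint would pass 70% of its speed; a pose out of reach is approached as far as the arm can. A call with a gripper value outside its range is refused whole. The fingers move at their own pace and stop on an object; the grip force is fixed at half the most. Time passes only in rows, so rows that do not move let the fingers close. It gives the time, the measured TCP pose, the force and the opening at its end, in the units of the state.
- ctrl.get_obs(): the state, without advancing time (a new reading comes with each control period).
- ctrl.camera(name): name is "scene" or "top" or "wrist"; returns a dict with "img" (420x560x3 uint8, red, green, blue), "K" (3x3 intrinsics, pixels), "eye" and "orientation" of the camera in the world. Camera axes: x right, y up, looking along -z (the intrinsics and any distortion apply to the point x, -y, -z); pixel columns grow to the right and rows downward; lengths in m; the calibration is good to about 2 mm. A picture is of the moment at which its call begins. There is no depth.
- ctrl.hand_in(): hands the job in, once; it reports no verdict.
The state is a dict: "time_s": time; "q": joint angles; "dq": joint speeds; "joint_efforts": joint torques, N m; "eef_pos": TCP position; "eef_rot": TCP orientation; "wrist_force": force on the tool from outside, world axes, zero at the start; "torque": the same for the moment, N m; "opening": opening from 0.0 (shut) to 1.0 (fully open).
Only numpy, scipy, OpenCV 4.12 (cv2) and the standard library are available. Lean on these libraries where they do the work, as an engineer would, in place of code of your own. Each camera call takes 0.05 s, during which the arm holds its last target.

## Working session

There is one attempt and no reset: what is moved stays moved. The work goes in short steps, Python scripts to look and compute and a tool call to move; the robot and the scene stay as the last step left them, time stands still between calls to the robot, and variables do not carry over. Pictures are saved under pics/ and viewed, and the job is handed in when it is done.

Besides the shell and the picture viewer there is one more tool, called after "Call:" by a JSON object that holds its "name" and its "arguments". apply_moves: Moves the arm, as the interface text tells. Its arguments: {"type":"object","properties":{"plan":{"type":"array","items":{"type":"object","properties":{"translation":{"type":"array","items":{"type":"number"}},"angular":{"type":"array","items":{"type":"number"}},"hand":{"type":"number"}}}}},"required":["plan"]}

```bash
ls; mkdir -p pics; python3 - <<'E'
from bench import ctrl
import cv2
print(ctrl.get_obs())
for n in ["scene","top","wrist"]:
    c=ctrl.camera(n); cv2.imwrite(f"pics/a_{n}.png",c["img"][:,:,::-1]); print(n,c["K"],c["eye"],c["orientation"],[k for k in c])
E
```

```text
pics
{'time_s': 0.0, 'q': array([-1.54930447e+00,  1.81518285e-01,  1.60802922e+00, -6.87454590e-06,
        1.35381199e+00, -2.06289300e-01]), 'dq': array([ 1.07211102e-03,  4.38070603e-04, -2.90527057e-04,  1.16721902e-03,
        5.52665048e-04,  8.10492612e-05]), 'joint_efforts': array([ 9.11456609e-04, -4.44866538e+01, -3.51336086e+01, -3.64015168e-04,
        9.00948158e-03, -1.41830074e-05]), 'eef_pos': array([ 0.12985301, -0.55956509,  0.23038671]), 'eef_rot': array([-8.79962088e-04,  9.93521003e-01,  1.13645217e-01,  7.81691589e-05]), 'wrist_force': array([ 0.4304482 , -0.17672993,  0.57611439]), 'torque': array([0.06334614, 0.010918  , 0.01006086]), 'opening': 1.0019118685635726}
scene [[417.59577279   0.         278.22320982]
 [  0.         417.59577279 208.39576694]
 [  0.           0.           1.        ]] [0.0538925  0.59418196 0.9567585 ] [-0.32214107 -0.11736627  0.33042393  0.8793579 ] ['img', 'K', 'eye', 'orientation']
top [[434.43396202   0.         280.41640545]
 [  0.         434.43396202 205.05389236]
 [  0.           0.           1.        ]] [0.4111553  0.00141392 1.04569298] [ 0.70900639  0.05006232 -0.02734574 -0.70289111] ['img', 'K', 'eye', 'orientation']
wrist [[310.07514009   0.         279.19726744]
 [  0.         310.07514009 210.28987722]
 [  0.           0.           1.        ]] [ 0.20307154 -0.54321239  0.37239462] [ 0.77474275 -0.1152464   0.09188159 -0.61485747] ['img', 'K', 'eye', 'orientation']
```

View pics/a_scene.png

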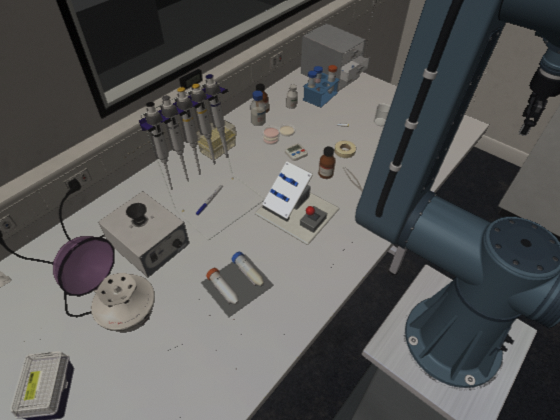

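View pics/a_top.png

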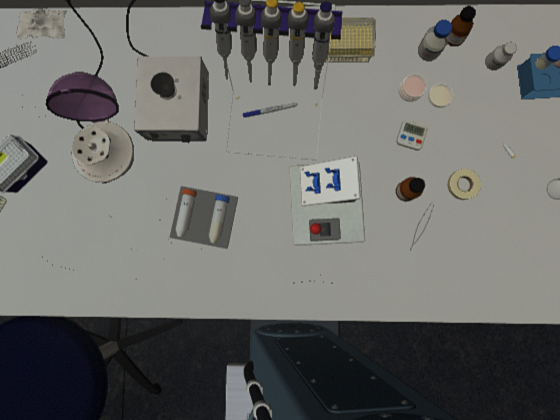

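The scene shows the orange tube in the tray's left place (top view, about px 186,212), blue at (218,218), the mixer plate around (329,181) and the lever ball near (316,229). Next: zoom in and measure.

```bash
cat > h.py <<'E'
import numpy as np, cv2
from scipy.spatial.transform import Rotation as R
def rot(q): return R.from_quat([q[1],q[2],q[3],q[0]])
def ray(c,px):
    K=c["K"]; d=np.array([(px[0]-K[0,2])/K[0,0],-(px[1]-K[1,2])/K[1,1],-1.])
    d=rot(c["orientation"]).apply(d); return np.array(c["eye"]),d/np.linalg.norm(d)
def onz(c,px,z):
    e,d=ray(c,px); return e+d*(z-e[2])/d[2]
def proj(c,p):
    v=rot(c["orientation"]).inv().apply(np.array(p)-c["eye"]); K=c["K"]
    return np.array([K[0,2]+K[0,0]*v[0]/-v[2], K[1,2]-K[1,1]*v[1]/-v[2]])
def tri(c1,p1,c2,p2):
    e1,d1=ray(c1,p1); e2,d2=ray(c2,p2)
    s=np.linalg.lstsq(np.c_[d1,-d2],e2-e1,rcond=None)[0]
    a=e1+d1*s[0]; b=e2+d2*s[1]; return (a+b)/2,np.linalg.norm(a-b)
def crop(img,x0,y0,x1,y1,k,fn):
    cv2.imwrite(fn,cv2.resize(img[y0:y1,x0:x1,::-1],None,fx=k,fy=k,interpolation=cv2.INTER_CUBIC))
E
python3 - <<'E'
from bench import ctrl
from h import *
import pickle
C={n:ctrl.camera(n) for n in ["scene","top"]}
pickle.dump(C,open("c0.pkl","wb"))
crop(C["top"]["img"],160,145,380,255,3.6,"pics/b_top.png")
crop(C["scene"]["img"],190,150,350,320,3.5,"pics/b_scene.png")
E
```

```text
(no output)
```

View pics/b_top.png

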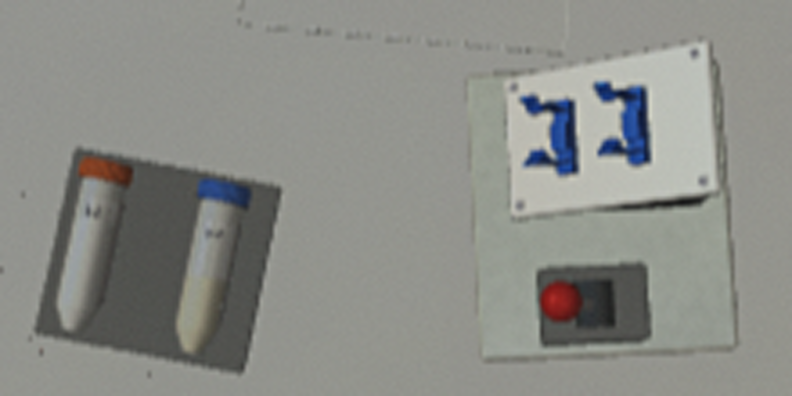

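View pics/b_scene.png

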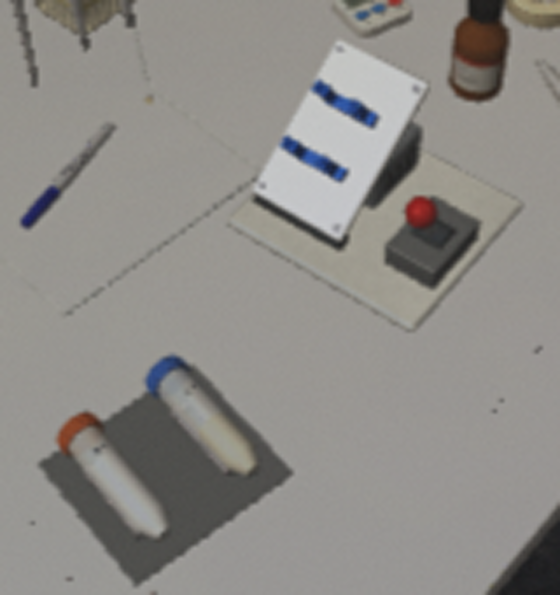

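View pics/a_wrist.png

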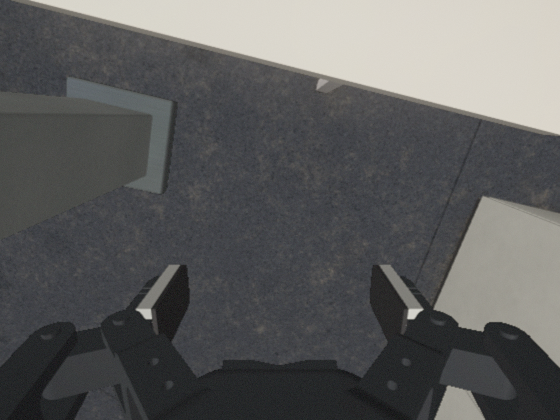

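Top crop: orange cap (105,170) to tip (72,328) in crop pixels; slab corners (467,75), (483,360), (737,348); plate corners (507,82), (708,42), (718,192), (512,218); ball (560,301). The scene crop shows the same plate at (340,40), (428,88), (340,243), (257,193) and the ball at (421,212).

```bash
cat > m0.py <<'E'
from h import *
import pickle
C=pickle.load(open("c0.pkl","rb")); t,s=C["top"],C["scene"]
T=lambda x,y:((x+.5)/3.6-.5+160,(y+.5)/3.6-.5+145)
S=lambda x,y:((x+.5)/3.5-.5+190,(y+.5)/3.5-.5+150)
print("tray top");tc=[onz(t,T(*p),.005) for p in [(77,149),(281,187),(243,373),(37,333)]]
tc=np.array(tc);print(tc.round(4), np.linalg.norm(np.roll(tc,-1,0)-tc,axis=1), tc.mean(0))
print("tray scene");ts=np.array([onz(s,S(*p),.005) for p in [(39,463),(292,472),(137,584)]]);print(ts.round(4))
print("slab top")
for p in [(467,75),(483,360),(737,348)]: print(onz(t,T(*p),.012).round(4))
print("slab scene")
for p in [(228,220),(412,329),(522,205)]: print(onz(s,S(*p),.012).round(4))
print("plate")
P=[]
for a,b in zip([(507,82),(708,42),(718,192),(512,218)],[(257,193),(340,40),(428,88),(340,243)]):
    p,e=tri(t,T(*a),s,S(*b)); print(p.round(4),round(e,4)); P.append(p)
P=np.array(P); print(np.linalg.norm(np.roll(P,-1,0)-P,axis=1),P.mean(0))
print("ball",tri(t,T(560,301),s,S(421,212)))
print("cap/tip top",onz(t,T(105,170),.031),onz(t,T(72,330),.031))
for nm,c in C.items():
    hsv=cv2.cvtColor(c["img"],cv2.COLOR_RGB2HSV)
    for n,lo,hi in [("red",(0,180,80),(5,255,255)),("orange",(6,150,90),(16,255,255))]:
        m=cv2.inRange(hsv,lo,hi);k,_,st,ce=cv2.connectedComponentsWithStats(m)
        print(nm,n,[(st[i,4],ce[i].round(1)) for i in range(1,k) if st[i,4]>12])
E
python3 m0.py
```

```text
tray top
[[0.5705 0.2787 0.005 ]
 [0.5454 0.1393 0.005 ]
 [0.4206 0.1621 0.005 ]
 [0.4458 0.3013 0.005 ]] [0.14160412 0.12691744 0.14147519 0.12672922] [0.49558964 0.2203309  0.005     ]
tray scene
[[0.573  0.2828 0.005 ]
 [0.4238 0.1662 0.005 ]
 [0.4483 0.3054 0.005 ]]
slab top
[0.6211 0.0146 0.012 ]
[0.4306 0.0026 0.012 ]
[ 0.4401 -0.1637  0.012 ]
slab scene
[0.6218 0.0184 0.012 ]
[0.433 0.008 0.012]
[ 0.4411 -0.1577  0.012 ]
plate
[ 0.6143 -0.0117  0.026 ] 0.0014
[ 0.6227 -0.1314  0.1128] 0.0028
[ 0.5322 -0.1368  0.1094] 0.0038
[ 0.5245 -0.0149  0.0265] 0.0032
[0.14813379 0.09071413 0.14760767 0.08982059] [ 0.57344061 -0.07371717  0.06867933]
ball (array([ 0.46712111, -0.04372539,  0.08348621]), np.float64(0.0030579743910947774))
cap/tip top [0.55265079 0.25264894 0.031     ] [0.44712744 0.27079677 0.031     ]
scene red [(np.int32(33), array([309.5, 209.5]))]
scene orange [(np.int32(30), array([332.2,  67.1])), (np.int32(39), array([210.7, 272. ]))]
top red [(np.int32(76), array([314.9, 228.3]))]
top orange [(np.int32(52), array([187.3, 191.6]))]
```

```bash
cat >> h.py <<'E'
def plan(p0,q0,p1,Rt1,n=None,amax=.18,vmax=.06):
    """equal rows from pose0 to pose1 (Rotations), straight line, tool axes"""
    rv=(q0.inv()*Rt1).as_rotvec(); d=np.array(p1)-p0
    n=n or int(max(np.ceil(np.linalg.norm(rv)/amax),np.ceil(np.linalg.norm(d)/vmax),1))
    print("n",n,"rotvec/row",(rv/n).round(4))
    q=q0
    for i in range(n):
        print("  t",q.inv().apply(d/n).round(4).tolist()); q=q*R.from_rotvec(rv/n)
E
python3 - <<'E'
from bench import ctrl
from h import *
o=ctrl.get_obs(); c=ctrl.camera("wrist")
q=rot(o["eef_rot"]); print("cam pos in tool",q.inv().apply(c["eye"]-o["eef_pos"]))
print("cam axes in tool",(q.inv()*rot(c["orientation"])).as_matrix().round(3))
def down(yaw): return R.from_matrix(np.c_[[np.cos(yaw),np.sin(yaw),0],[np.sin(yaw),-np.cos(yaw),0],[0,0,-1]])
print(q.as_matrix().round(3), down(.2277).as_matrix().round(3))
p=o["eef_pos"]
plan(p,q,[.40,-.07,.30],down(1.633))
E
```

```text
cam pos in tool [ 0.07509049  0.00031741 -0.14191405]
cam axes in tool [[ 0.001  0.956  0.292]
 [ 1.    -0.001 -0.001]
 [-0.001  0.292 -0.956]]
[[ 0.974  0.226 -0.   ]
 [ 0.226 -0.974  0.001]
 [ 0.    -0.001 -1.   ]] [[ 0.974  0.226  0.   ]
 [ 0.226 -0.974  0.   ]
 [ 0.     0.    -1.   ]]
n 10 rotvec/row [-1.000e-04 -1.000e-04 -1.405e-01]
  t [0.0374, -0.0416, -0.0069]
  t [0.0428, -0.036, -0.0069]
  t [0.0475, -0.0296, -0.0069]
  t [0.0511, -0.0227, -0.0069]
  t [0.0538, -0.0153, -0.0069]
  t [0.0554, -0.0076, -0.0069]
  t [0.0559, 0.0002, -0.0069]
  t [0.0554, 0.0081, -0.0069]
  t [0.0537, 0.0157, -0.0069]
  t [0.051, 0.0231, -0.0069]
```

```bash
cat >> h.py <<'E'
def down(yaw): return R.from_matrix(np.c_[[np.cos(yaw),np.sin(yaw),0],[np.sin(yaw),-np.cos(yaw),0],[0,0,-1]])
E
python3 - <<'E'
from bench import ctrl
from h import *
o=ctrl.get_obs(); q=rot(o["eef_rot"])
plan(o["eef_pos"],q,[.53,-.13,.26],down(1.633),n=10)
E
```

```text
n 10 rotvec/row [-0.     -0.     -0.1405]
  t [0.0487, -0.0329, -0.0029]
  t [0.0528, -0.0257, -0.0029]
  t [0.0559, -0.0181, -0.0029]
  t [0.0579, -0.0101, -0.0029]
  t [0.0587, -0.0018, -0.0029]
  t [0.0584, 0.0064, -0.0029]
  t [0.0569, 0.0145, -0.0029]
  t [0.0543, 0.0223, -0.0029]
  t [0.0507, 0.0297, -0.0029]
  t [0.046, 0.0365, -0.0029]
```

Call:
{"name": "apply_moves", "arguments": {"plan": [{"translation": [0.049,-0.033,-0.003],"angular": [0,0,-0.14],"hand": 0.0854},{"translation": [0.053,-0.026,-0.003],"angular": [0,0,-0.14],"hand": 0.0854},{"translation": [0.056,-0.018,-0.003],"angular": [0,0,-0.14],"hand": 0.0854},{"translation": [0.058,-0.01,-0.003],"angular": [0,0,-0.14],"hand": 0.0854},{"translation": [0.059,-0.002,-0.003],"angular": [0,0,-0.14],"hand": 0.0854},{"translation": [0.058,0.006,-0.003],"angular": [0,0,-0.14],"hand": 0.0854},{"translation": [0.057,0.0145,-0.003],"angular": [0,0,-0.14],"hand": 0.0854},{"translation": [0.054,0.022,-0.003],"angular": [0,0,-0.14],"hand": 0.0854},{"translation": [0.051,0.03,-0.003],"angular": [0,0,-0.14],"hand": 0.0854},{"translation": [0.046,0.0365,-0.003],"angular": [0,0,-0.14],"hand": 0.0854}]}}

```text
time_s: 1.55
eef_pos: [0.5323, -0.1285, 0.2616]
eef_rot: [0.0, 0.685, 0.729, 0.0]
wrist_force: [0.1, 0.0, 0.0]
opening: 0.999
```

```bash
python3 - <<'E'
from bench import ctrl
from h import *
import pickle
c=ctrl.camera("wrist"); pickle.dump((c,ctrl.get_obs()),open("w1.pkl","wb"))
print(ctrl.get_obs()["q"].round(3),c["eye"])
cv2.imwrite("pics/c1.png",c["img"][:,:,::-1])
E
```

```text
[-0.445  0.097  1.638  0.005  1.404 -0.517] [ 0.52848759 -0.05442215  0.40345938]
```

View pics/c1.png

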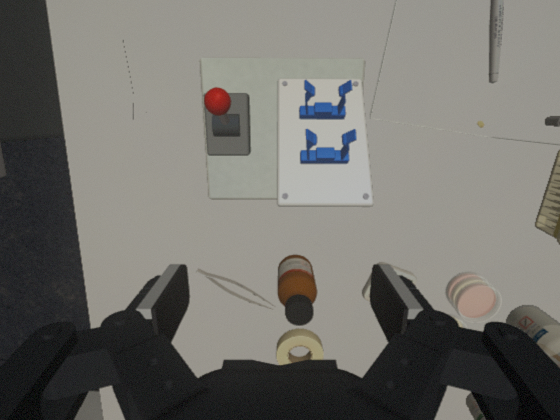

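Wrist view: mixer slab corners about (201,58), (365,60), (208,198); plate corners (278,79), (362,79), (371,205), (278,204); ball (217,101); bottle at (297,290). Zoom for sub-pixel corners.

```bash
python3 - <<'E'
from h import *
import pickle
c,o=pickle.load(open("w1.pkl","rb"))
crop(c["img"],190,45,390,215,3.5,"pics/c2.png")
C=pickle.load(open("c0.pkl","rb"))
crop(C["top"]["img"],285,150,370,250,6,"pics/c3.png")
crop(C["scene"]["img"],250,155,345,250,6,"pics/c4.png")
E
```

```text
(no output)
```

View pics/c2.png

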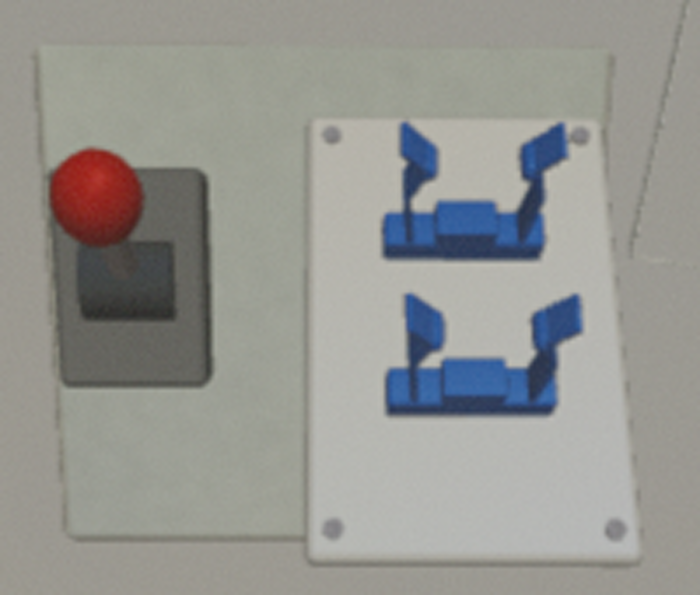

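View pics/c3.png

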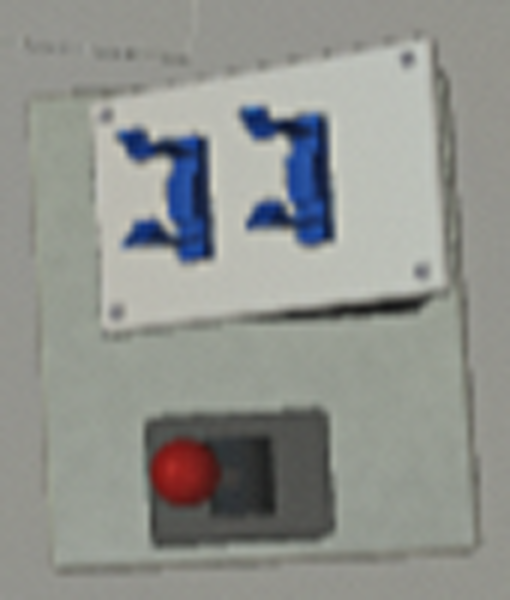

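View pics/c4.png

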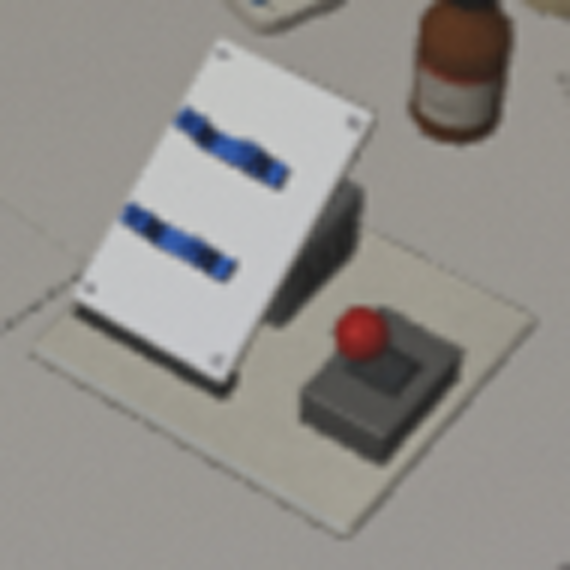

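```bash
cat > m1.py <<'E'
from h import *
import pickle
C=pickle.load(open("c0.pkl","rb")); t,s=C["top"],C["scene"]; w,o=pickle.load(open("w1.pkl","rb"))
f=lambda x0,y0,k:(lambda x,y:((x+.5)/k-.5+x0,(y+.5)/k-.5+y0))
W=f(190,45,3.5);T=f(285,150,6);S=f(250,155,6)
def multi(obs):
    A=np.zeros((3,3));b=np.zeros(3)
    for c,p in obs:
        e,d=ray(c,p);M=np.eye(3)-np.outer(d,d); z=np.linalg.norm(e-[.55,-.07,.07])
        A+=M/z**2;b+=M@e/z**2
    x=np.linalg.solve(A,b); return x,[(proj(c,x)-p).round(2).tolist() for c,p in obs]
pts=[("lf",(580,136),(106,116),(90,287)),("uf",(616,530),(407,59),(222,54)),("un",(333,528),(422,271),(354,123)),("ln",(332,134),(116,313),(218,360))]
P=[]
for n,a,b,c in pts:
    x,e=multi([(w,W(*a)),(t,T(*b)),(s,S(*c))]); P.append(x)
    print(n,x.round(4),e,"wt",tri(w,W(*a),t,T(*b))[0].round(4),"ws",tri(w,W(*a),s,S(*c))[0].round(4))
P=np.array(P);m=P.mean(0);ux=(P[1]+P[2]-P[0]-P[3]);ux/=np.linalg.norm(ux);uy=P[0]+P[1]-P[2]-P[3];uy/=np.linalg.norm(uy)
n=np.cross(ux,uy)
print("mid",m,"ux",ux,"uy",uy,"slope",np.degrees(np.arcsin(ux[2])),"yaw",np.arctan2(ux[1],ux[0]),"yawy",np.arctan2(uy[1],uy[0])-np.pi/2)
print("seat",m+.0285*n)
for nm,p in [("nl",(39,47)),("nr",(67,540)),("fl",(612,52))]: print(nm,onz(w,W(*p),.012).round(4))
for nm,p in [("fl",(30,98)),("nl",(55,572)),("nr",(478,548))]: print("top",nm,onz(t,T(*p),.012).round(4))
for nm,p in [("fl",(33,352)),("nl",(348,537)),("nr",(536,320))]: print("sc",nm,onz(s,S(*p),.012).round(4))
print("ball",multi([(w,W(97,198)),(t,T(184,472)),(s,S(362,333))]), onz(w,W(97,198),.082))
E
python3 m1.py
```

```text
lf [ 0.61   -0.0156  0.036 ] [[-0.08, -0.02], [-0.21, -0.78], [0.61, 0.12]] wt [ 0.6077 -0.0162  0.0429] ws [ 0.6109 -0.0152  0.0358]
uf [ 0.6166 -0.1236  0.1123] [[-0.12, -0.09], [-0.06, -0.86], [0.58, -0.02]] wt [ 0.6134 -0.122   0.1214] ws [ 0.6177 -0.1236  0.1113]
un [ 0.5386 -0.1285  0.1104] [[-0.03, -0.03], [-0.13, -0.53], [0.54, 0.07]] wt [ 0.5386 -0.1299  0.104 ] ws [ 0.5391 -0.1279  0.1109]
ln [ 0.5321 -0.0199  0.0359] [[-0.08, -0.01], [-0.19, -0.78], [0.57, 0.18]] wt [ 0.5316 -0.0199  0.0298] ws [ 0.5328 -0.0195  0.0363]
mid [ 0.57431465 -0.07191988  0.07365668] ux [ 0.04971353 -0.81984338  0.57042563] uy [0.99817928 0.05893527 0.01283563] slope 34.77991133688861 yaw -1.5102326517608302 yawy -1.5118220248899332
seat [ 0.57305662 -0.05571053  0.09706318]
nl [0.4347 0.0027 0.012 ]
nr [ 0.4433 -0.1643  0.012 ]
fl [0.6225 0.0131 0.012 ]
top fl [0.6201 0.0141 0.012 ]
top nl [0.43   0.0027 0.012 ]
top nr [ 0.441  -0.1635  0.012 ]
sc fl [0.6192 0.02   0.012 ]
sc nl [0.4316 0.0088 0.012 ]
sc nr [ 0.4415 -0.1589  0.012 ]
ball (array([ 0.46729262, -0.04489756,  0.08237738]), [[-0.02, -0.1], [0.09, -0.64], [0.74, 0.19]]) [ 0.46723986 -0.04497987  0.082     ]
```

Mixer: plate mid ≈ (0.574,-0.072,0.075), slope 34.8° and yaw −1.511, consistent with the slab; ball z 0.082 matches. Now look at the tray.

```bash
python3 - <<'E'
from bench import ctrl
from h import *
o=ctrl.get_obs(); q=rot(o["eef_rot"])
plan(o["eef_pos"],q,[.53,.25,.22],down(2.966))
E
```

```text
n 8 rotvec/row [ 7.000e-04  1.000e-04 -1.655e-01]
  t [0.0466, 0.0026, 0.0054]
  t [0.0455, 0.0102, 0.0054]
  t [0.0432, 0.0176, 0.0054]
  t [0.0397, 0.0245, 0.0054]
  t [0.0352, 0.0307, 0.0054]
  t [0.0296, 0.036, 0.0053]
  t [0.0233, 0.0404, 0.0053]
  t [0.0163, 0.0437, 0.0053]
```

Call:
{"name": "apply_moves", "arguments": {"plan": [{"translation": [0.0465,0.0025,0.005],"angular": [0,0,-0.166],"hand": 0.0854},{"translation": [0.0455,0.01,0.005],"angular": [0,0,-0.166],"hand": 0.0854},{"translation": [0.043,0.0175,0.005],"angular": [0,0,-0.166],"hand": 0.0854},{"translation": [0.04,0.0245,0.005],"angular": [0,0,-0.166],"hand": 0.0854},{"translation": [0.035,0.031,0.005],"angular": [0,0,-0.166],"hand": 0.0854},{"translation": [0.0295,0.036,0.005],"angular": [0,0,-0.166],"hand": 0.0854},{"translation": [0.023,0.0405,0.005],"angular": [0,0,-0.166],"hand": 0.0854},{"translation": [0.016,0.0435,0.005],"angular": [0,0,-0.166],"hand": 0.0854},{"translation": [0,0,0],"angular": [0,0,0],"hand": 0.055}]}}

```text
time_s: 2.72
eef_pos: [0.5294, 0.2453, 0.2206]
eef_rot: [-0.001, 0.09, 0.996, 0.0]
wrist_force: [-0.0, -0.3, -0.2]
opening: 0.817
```

```bash
python3 - <<'E'
from bench import ctrl
from h import *
import pickle
c=ctrl.camera("wrist"); pickle.dump((c,ctrl.get_obs()),open("w2.pkl","wb"))
print(ctrl.get_obs()["q"].round(3),c["eye"])
cv2.imwrite("pics/d1.png",c["img"][:,:,::-1])
E
```

```text
[ 0.228  0.209  1.596 -0.     1.338 -1.159] [0.45738647 0.25846901 0.36258517]
```

View pics/d1.png

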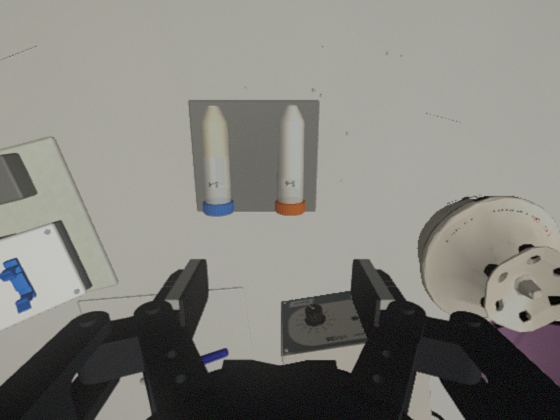

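Orange tube in this wrist view: tip about (292,105), cap (290,207); tray corners (190,100), (319,99), (317,211). Blue tube at (215,160).

```bash
python3 - <<'E'
from h import *
import pickle
c,o=pickle.load(open("w2.pkl","rb"))
im=c["img"]; hsv=cv2.cvtColor(im,cv2.COLOR_RGB2HSV)
g=im.astype(int).min(2)
m=((g>110)).astype(np.uint8); m[:,:240]=0; m[:,340:]=0; m[:98]=0;m[222:]=0
# body inside tray: between tray edges, cols 270..312
rows=range(104,200,6)
L=[]
for r in rows:
    xs=np.where(g[r,268:316]>105)[0]+268
    L.append((r,xs.min(),xs.max())) if len(xs) else None
print(L)
mo=cv2.inRange(hsv,(3,150,80),(18,255,255)); mo[:,:240]=0;mo[:,340:]=0;mo[:150]=0;mo[240:]=0
ys,xs=np.where(mo); print("cap",xs.min(),xs.max(),ys.min(),ys.max(),xs.mean(),ys.mean())
crop(im,180,90,330,225,5,"pics/d2.png")
E
```

```text
[(104, np.int64(270), np.int64(311)), (110, np.int64(270), np.int64(313)), (116, np.int64(282), np.int64(302)), (122, np.int64(281), np.int64(313)), (128, np.int64(280), np.int64(304)), (134, np.int64(280), np.int64(304)), (140, np.int64(280), np.int64(304)), (146, np.int64(280), np.int64(303)), (152, np.int64(280), np.int64(311)), (158, np.int64(280), np.int64(303)), (164, np.int64(281), np.int64(303)), (170, np.int64(280), np.int64(303)), (176, np.int64(280), np.int64(303)), (182, np.int64(280), np.int64(303)), (188, np.int64(281), np.int64(315)), (194, np.int64(280), np.int64(315))]
cap 275 304 202 214 290.0135135135135 208.38175675675674
```

View pics/d2.png

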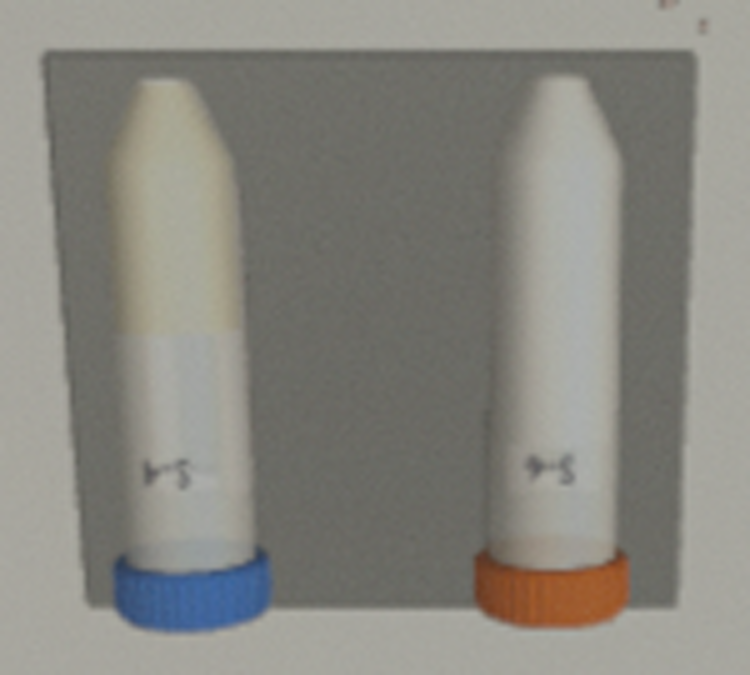

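```bash
python3 - <<'E'
from h import *
import pickle
c,o=pickle.load(open("w2.pkl","rb"))
W=lambda x,y:((x+.5)/5-.5+180,(y+.5)/5-.5+90)
z=.031
tip=onz(c,W(560,75),z); ce=onz(c,W(552,551),z); cw=[onz(c,W(475,580),z),onz(c,W(630,580),z)]
b=[(onz(c,W(a,r),z)+onz(c,W(d,r),z))/2 for a,d,r in[(500,622,200),(488,616,500)]]
print("tip",tip,"capinner",ce,"len(94.5)",np.linalg.norm(tip-ce),"capw(34)",np.linalg.norm(cw[0]-cw[1]))
ax=b[1]-b[0]; yaw=np.arctan2(ax[1],ax[0]); u=np.array([np.cos(yaw),np.sin(yaw),0]); print("b",b,"yaw",yaw, "yaw tip-cap",np.arctan2(*(ce-tip)[1::-1]))
print("center from tip",tip+.0565*u,"from cap",ce-.0385*u, "b mean",(b[0]+b[1])/2)
t=np.array([onz(c,W(*p),.005) for p in [(43,51),(696,52),(678,607),(86,606)]]);print("tray",t,t.mean(0),np.linalg.norm(np.roll(t,-1,0)-t,axis=1))
v=t[2]+t[3]-t[0]-t[1]; print("tray yaw",np.arctan2(v[1],v[0])); ty=np.arctan2(v[1],v[0])
print("place +y",t.mean(0)+.04*np.array([-np.sin(ty),np.cos(ty),0]))
print(rot(o["eef_rot"]).as_matrix().round(3))
E
```

```text
tip [0.44833865 0.27256109 0.031     ] capinner [0.54633938 0.25412988 0.031     ] len(94.5) 0.09971886866975924 capw(34) 0.034477101665350965
b [array([0.4725532 , 0.26866006, 0.031     ]), array([0.53495122, 0.25608009, 0.031     ])] yaw -0.1989417563906365 yaw tip-cap -0.18590056019307258
center from tip [0.50372426 0.26139488 0.031     ] from cap [0.50859875 0.26173872 0.031     ] b mean [0.50375221 0.26237007 0.031     ]
tray [[0.42263988 0.16382542 0.005     ]
 [0.44824714 0.30356537 0.005     ]
 [0.57250438 0.28132469 0.005     ]
 [0.54677266 0.14089603 0.005     ]] [0.49754101 0.22240288 0.005     ] [0.14206683 0.12623197 0.14276669 0.12623274]
tray yaw -0.17988563933350157
place +y [0.50469769 0.26175744 0.005     ]
[[-0.983  0.183 -0.001]
 [ 0.183  0.983 -0.   ]
 [ 0.001 -0.001 -1.   ]]
```

Call:
{"name": "apply_moves", "arguments": {"plan": [{"translation": [0.0265,0.0115,0.03],"angular": [0,0,0],"hand": 0.055},{"translation": [0,0,0.05],"angular": [0,0,0],"hand": 0.055},{"translation": [0,0,0.05],"angular": [0,0,0],"hand": 0.055},{"translation": [0,0,0.02],"angular": [0,0,0],"hand": 0.055},{"translation": [0,0,0],"angular": [0,0,0],"hand": 0.055},{"translation": [0,0,0],"angular": [0,0,0],"hand": 0.055}]}}

```text
time_s: 3.52
eef_pos: [0.5076, 0.2583, 0.0727]
eef_rot: [0.001, 0.094, 0.996, 0.0]
wrist_force: [0.8, -0.7, -0.2]
opening: 0.644
```

```bash
python3 - <<'E'
from bench import ctrl
from h import *
c=ctrl.camera("wrist"); o=ctrl.get_obs(); print(o["eef_pos"],o["opening"],rot(o["eef_rot"]).as_matrix().round(3))
cv2.imwrite("pics/e1.png",c["img"][:,:,::-1])
u=np.array([np.cos(-.183),np.sin(-.183),0]); p=np.array([.5055,.2615,.031])
print("proj cap,tip,center",[proj(c,p+s*u).round(1) for s in(.0475,-.0565,0)])
E
```

```text
[0.50789362 0.25853933 0.07303578] 0.6458127654762289 [[-0.983  0.186  0.003]
 [ 0.186  0.983  0.001]
 [-0.003  0.001 -1.   ]]
proj cap,tip,center [array([283.5, 298.1]), array([283.7, 141.3]), array([283.6, 232.6])]
```

View pics/e1.png

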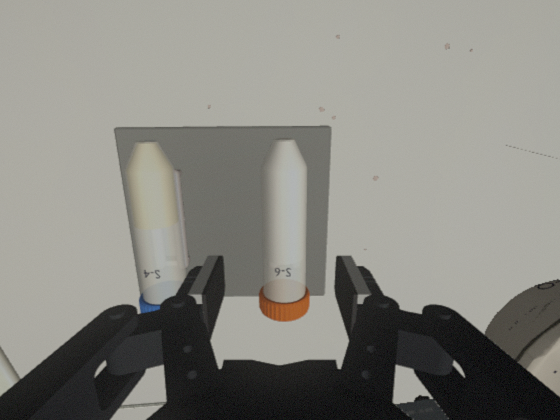

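Tube lies midway between the fingers (tip (285,140), cap (285,300), both within 2 px of prediction). Go down and grip.

Call:
{"name": "apply_moves", "arguments": {"plan": [{"translation": [0.0028,0.003,0.02],"angular": [0,0,0],"hand": 0.055},{"translation": [0,0,0.025],"angular": [0,0,0],"hand": 0.055},{"translation": [0,0,0.017],"angular": [0,0,0],"hand": 0.055},{"translation": [0,0,0],"angular": [0,0,0],"hand": 0.055}]}}

```text
time_s: 4.08
eef_pos: [0.5037, 0.262, 0.0088]
eef_rot: [-0.001, 0.093, 0.996, -0.0]
wrist_force: [0.2, 0.8, 0.9]
opening: 0.646
```

Call:
{"name": "apply_moves", "arguments": {"plan": [{"translation": [0,0,-0.001],"angular": [0,0,0],"hand": 0.02},{"translation": [0,0,0],"angular": [0,0,0],"hand": 0.02},{"translation": [0,0,0],"angular": [0,0,0],"hand": 0.02},{"translation": [0,0,0],"angular": [0,0,0],"hand": 0.02},{"translation": [0,0,0],"angular": [0,0,0],"hand": 0.02}]}}

```text
time_s: 4.7
eef_pos: [0.5054, 0.2624, 0.0118]
eef_rot: [0.001, 0.093, 0.996, 0.0]
wrist_force: [-0.8, -2.3, 6.2]
opening: 0.316
```

Call:
{"name": "apply_moves", "arguments": {"plan": [{"translation": [0,0,-0.02],"angular": [0,0,0],"hand": 0.02},{"translation": [0,0,-0.05],"angular": [0,0,0],"hand": 0.02},{"translation": [0,0,-0.06],"angular": [0,0,0],"hand": 0.02},{"translation": [0,0,-0.06],"angular": [0,0,0],"hand": 0.02},{"translation": [0,0,0],"angular": [0,0,0],"hand": 0.02},{"translation": [0,0,0],"angular": [0,0,0],"hand": 0.02}]}}

```text
time_s: 5.45
eef_pos: [0.504, 0.2623, 0.201]
eef_rot: [0.0, 0.093, 0.996, 0.0]
wrist_force: [0.3, 0.8, -1.1]
opening: 0.318
```

```bash
python3 - <<'E'
from bench import ctrl
from h import *
import pickle
c=ctrl.camera("wrist"); o=ctrl.get_obs(); print(o["eef_pos"],o["opening"],o["wrist_force"],o["q"].round(3));pickle.dump((c,o),open("w3.pkl","wb"))
cv2.imwrite("pics/f1.png",c["img"][:,:,::-1])
E
```

```text
[0.5033228  0.2620776  0.19967987] 0.32194646121016585 [-0.53746773  0.34088442 -1.48680892] [ 0.271  0.195  1.657  0.     1.292 -1.114]
```

View pics/f1.png

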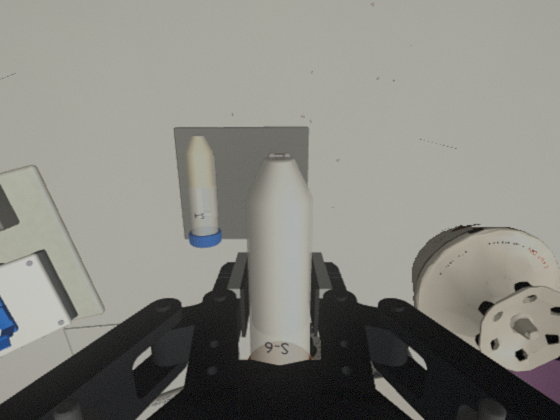

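```bash
python3 - <<'E'
from h import *
import pickle
c,o=pickle.load(open("w3.pkl","rb"))
q=rot(o["eef_rot"])
def intool(px,zt):
    e,d=ray(c,px); e=q.inv().apply(e-o["eef_pos"]); d=q.inv().apply(d); return e+d*(zt-e[2])/d[2]
for z in(-.018,-.022): print(z,intool((280,156),z),intool((250,205),z),intool((311,205),z),intool((247,260),z),intool((313,260),z))
# plan: pre-insert pose
hx=np.array([np.sin(.06),-np.cos(.06),0]); cs,sn=np.cos(np.radians(35)),np.sin(np.radians(35))
ux=cs*hx+np.array([0,0,sn]); n=-sn*hx+np.array([0,0,cs]); uy=np.cross(n,ux)
Rt=R.from_matrix(np.c_[-ux,uy*1.0,-n]); print("det",np.linalg.det(Rt.as_matrix())); print(Rt.as_matrix().round(3))
mid=np.array([.5745,-.0725,.0755]); seat=mid+.0285*n; print("seat",seat)
tcp=lambda h: seat+h*n-.0205*n*1.0
print("TCP at seat",tcp(0),"at +70",tcp(.07))
p=o["eef_pos"]
print("A"); plan(p,q,[.565,.05,.30],down(1.631))
print("B"); plan(np.array([.565,.05,.30]),down(1.631),tcp(.08),Rt)
E
```

```text
-0.018 [ 0.05744938  0.0005908  -0.018     ] [ 0.03701447 -0.01196268 -0.018     ] [ 0.03704558  0.01364562 -0.018     ] [ 0.01161322 -0.01396389 -0.018     ] [ 0.01164841  0.01532828 -0.018     ]
-0.022 [ 0.0579487   0.00057964 -0.022     ] [ 0.03816716 -0.01157246 -0.022     ] [ 0.03819727  0.01321706 -0.022     ] [ 0.01357807 -0.01350968 -0.022     ] [ 0.01361214  0.01484592 -0.022     ]
det 0.9999999999999998
[[-0.049  0.998  0.034]
 [ 0.818  0.06  -0.573]
 [-0.574  0.    -0.819]]
seat [ 0.57351977 -0.05618249  0.09884583]
TCP at seat [ 0.57422485 -0.06791965  0.08205322] at +70 [ 0.57181727 -0.02784154  0.13939386]
A
n 8 rotvec/row [-2.000e-04 -1.000e-04  1.656e-01]
  t [-0.0125, -0.0246, -0.0125]
  t [-0.0163, -0.0222, -0.0125]
  t [-0.0198, -0.0192, -0.0125]
  t [-0.0227, -0.0157, -0.0125]
  t [-0.025, -0.0118, -0.0125]
  t [-0.0266, -0.0075, -0.0125]
  t [-0.0274, -0.003, -0.0125]
  t [-0.0276, 0.0016, -0.0125]
B
n 4 rotvec/row [ 0.     -0.1527  0.    ]
  t [-0.0181, 0.0005, 0.0381]
  t [-0.0121, 0.0005, 0.0404]
  t [-0.0058, 0.0005, 0.0418]
  t [0.0006, 0.0005, 0.0422]
```

Call:
{"name": "apply_moves", "arguments": {"plan": [{"translation": [-0.0125,-0.0245,-0.0125],"angular": [0,0,0.166],"hand": 0.02},{"translation": [-0.0165,-0.022,-0.0125],"angular": [0,0,0.166],"hand": 0.02},{"translation": [-0.02,-0.019,-0.0125],"angular": [0,0,0.166],"hand": 0.02},{"translation": [-0.0225,-0.0155,-0.0125],"angular": [0,0,0.166],"hand": 0.02},{"translation": [-0.025,-0.012,-0.0125],"angular": [0,0,0.166],"hand": 0.02},{"translation": [-0.0265,-0.0075,-0.0125],"angular": [0,0,0.166],"hand": 0.02},{"translation": [-0.0275,-0.003,-0.0125],"angular": [0,0,0.166],"hand": 0.02},{"translation": [-0.0275,0.0015,-0.0125],"angular": [0,0,0.166],"hand": 0.02},{"translation": [0,0,0],"angular": [0,0,0],"hand": 0.02}]}}

```text
time_s: 6.62
eef_pos: [0.5659, 0.0491, 0.2992]
eef_rot: [-0.001, 0.688, 0.726, -0.001]
wrist_force: [0.0, 0.5, 0.1]
opening: 0.318
```

Call:
{"name": "apply_moves", "arguments": {"plan": [{"translation": [-0.018,0.0005,0.038],"angular": [0,-0.1525,0],"hand": 0.02},{"translation": [-0.012,0.0005,0.04],"angular": [0,-0.1525,0],"hand": 0.02},{"translation": [-0.006,0.0005,0.042],"angular": [0,-0.1525,0],"hand": 0.02},{"translation": [0,0.0005,0.042],"angular": [0,-0.1525,0],"hand": 0.02},{"translation": [0,0,0],"angular": [0,0,0],"hand": 0.02},{"translation": [0,0,0],"angular": [0,0,0],"hand": 0.02}]}}

```text
time_s: 7.38
eef_pos: [0.5723, -0.0211, 0.1494]
eef_rot: [0.217, 0.655, 0.694, -0.205]
wrist_force: [0.9, 0.2, 0.6]
opening: 0.322
```

```bash
cat >> h.py <<'E'
hx=np.array([np.sin(.06),-np.cos(.06),0]); cs,sn=np.cos(np.radians(35)),np.sin(np.radians(35))
ux=cs*hx+np.array([0,0,sn]); n=-sn*hx+np.array([0,0,cs]); uy=np.cross(n,ux)
Rt=R.from_matrix(np.c_[-ux,uy,-n]); mid=np.array([.5745,-.0725,.0755]); seat=mid+.0285*n
def status(o):
    q=rot(o["eef_rot"]); d=o["eef_pos"]+.0205*n-seat
    print("t",o["time_s"],"pos",o["eef_pos"].round(4),"grasp rel seat (x,y,z mm)",(1000*np.array([d@ux,d@uy,d@n])).round(1),
     "rot err to Rt (tool)",(q.inv()*Rt).as_rotvec().round(4),"F clip axes",np.round([o["wrist_force"]@ux,o["wrist_force"]@uy,o["wrist_force"]@n],1),"open",round(o["opening"],3),"q",o["q"].round(2))
E
python3 - <<'E'
from bench import ctrl
from h import *
for i in range(3): c=ctrl.camera("wrist"); status(ctrl.get_obs())
cv2.imwrite("pics/g1.png",c["img"][:,:,::-1])
s=ctrl.camera("scene"); crop(s["img"],230,110,370,260,4,"pics/g2.png")
E
```

```text
t 7.425 pos [ 0.5732 -0.0215  0.1508] grasp rel seat (x,y,z mm) [ 1.4  1.8 82.9] rot err to Rt (tool) [ 0.001  -0.003  -0.0036] F clip axes [-0.8  0.3 -0.2] open 0.317 q [ 0.07  0.36  1.69 -0.66  1.19  0.3 ]
t 7.475 pos [ 0.5736 -0.0218  0.1515] grasp rel seat (x,y,z mm) [ 2.1  2.1 83.3] rot err to Rt (tool) [ 0.0019 -0.0026 -0.005 ] F clip axes [-0.3  0.3 -0.6] open 0.32 q [ 0.07  0.36  1.69 -0.66  1.19  0.3 ]
t 7.525 pos [ 0.5736 -0.022   0.1516] grasp rel seat (x,y,z mm) [ 2.3  2.2 83.3] rot err to Rt (tool) [ 0.002  -0.0023 -0.0057] F clip axes [ 0.1  1.3 -1. ] open 0.322 q [ 0.07  0.36  1.69 -0.66  1.19  0.3 ]
```

View pics/g1.png

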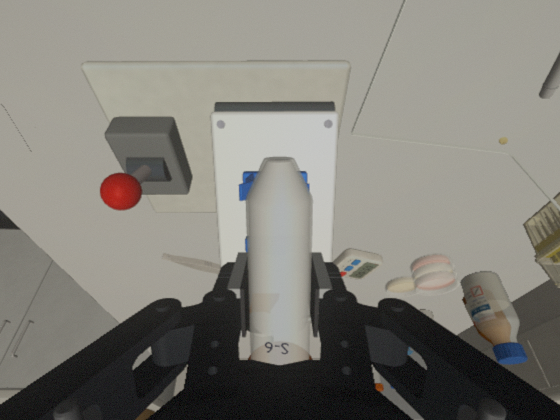

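View pics/g2.png

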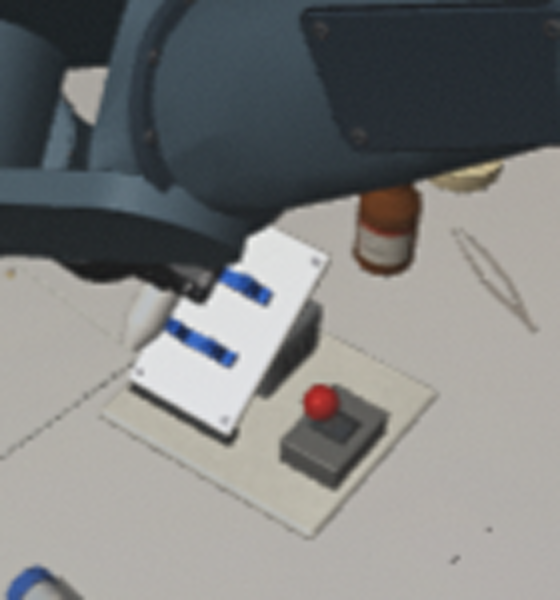

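```bash
cat > m3.py <<'E'
from bench import ctrl
from h import *
import pickle
c=ctrl.camera("wrist");o=ctrl.get_obs();pickle.dump((c,o),open("w4.pkl","wb"))
status(o)
crop(c["img"],190,90,350,200,5,"pics/g3.png")
E
python3 m3.py
```

```text
t 7.625 pos [ 0.5732 -0.0222  0.1511] grasp rel seat (x,y,z mm) [ 2.2  1.7 82.8] rot err to Rt (tool) [ 0.0013 -0.0017 -0.0055] F clip axes [-0.8 -0.  -0.8] open 0.318 q [ 0.07  0.36  1.69 -0.66  1.19  0.3 ]
```

View pics/g3.png

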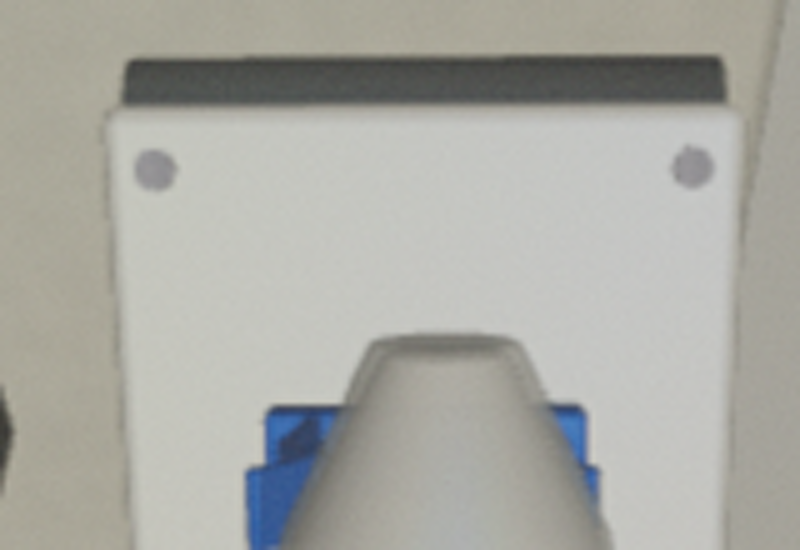

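```bash
cat > m4.py <<'E'
from h import *
import pickle
c,o=pickle.load(open("w4.pkl","rb"))
W=lambda x,y:((x+.5)/5-.5+190,(y+.5)/5-.5+90)
E=np.array(c["eye"])
def onplane(px,h): # plane clip z = h relative seat
    e,d=ray(c,px); t=((seat+h*n-e)@n)/(d@n); r=e+d*t-seat; return (1000*np.array([r@ux,r@uy,r@n])).round(1)
print("cam rel seat",[round(1000*float((E-seat)@v),1) for v in(ux,uy,n)])
a,b=onplane(W(155,170),-.0285),onplane(W(693,167),-.0285); print("screws",a,b,(a+b)/2)
zt=((o["eef_pos"]-seat)@n)+.0205
print("tip",onplane(W(445,338),zt),"body",onplane(W(285,540),zt),onplane(W(610,540),zt))
print("plate lower edge",onplane(W(115,107),-.0285),onplane(W(740,110),-.0285))
status(o)
E
python3 m4.py
```

```text
cam rel seat [-71.9, 3.0, 204.6]
screws [-67.  -39.  -28.5] [-67.1  38.9 -28.5] [-6.705e+01 -5.000e-02 -2.850e+01]
tip [-56.6   3.   82.8] body [-40.4 -10.1  82.8] [-40.2  16.3  82.8]
plate lower edge [-75.7 -44.2 -28.5] [-74.9  45.4 -28.5]
t 7.625 pos [ 0.5732 -0.0222  0.1511] grasp rel seat (x,y,z mm) [ 2.2  1.7 82.8] rot err to Rt (tool) [ 0.0013 -0.0017 -0.0055] F clip axes [-0.8 -0.  -0.8] open 0.318 q [ 0.07  0.36  1.69 -0.66  1.19  0.3 ]
```

Camera-relative check: tube 3 mm off in plate y, lengthwise right (tip at −56.6 mm; lower plate edge measures −75.3). Correct y and approach.

Call:
{"name": "apply_moves", "arguments": {"plan": [{"translation": [0,-0.003,0.02],"angular": [0,0,0],"hand": 0.02},{"translation": [0,0,0.02],"angular": [0,0,0],"hand": 0.02},{"translation": [0,0,0.012],"angular": [0,0,0],"hand": 0.02},{"translation": [0,0,0],"angular": [0,0,0],"hand": 0.02},{"translation": [0,0,0],"angular": [0,0,0],"hand": 0.02}]}}

```text
time_s: 8.25
eef_pos: [0.571, -0.0518, 0.1063]
eef_rot: [0.218, 0.655, 0.693, -0.206]
wrist_force: [0.4, -0.0, 0.2]
opening: 0.323
```

```bash
sed -i 's#190,90,350,200,5,"pics/g3.png"#190,60,350,200,5,"pics/g4.png"#' m3.py; python3 m3.py; python3 -c "
from bench import ctrl
from h import *
crop(ctrl.camera('scene')['img'],230,110,370,260,4,'pics/g5.png')"
```

```text
t 8.3 pos [ 0.5711 -0.0517  0.1065] grasp rel seat (x,y,z mm) [ 0.6 -2.1 29.5] rot err to Rt (tool) [-0.0009 -0.0008 -0.0028] F clip axes [-0.2  0.4  0.1] open 0.321 q [ 0.02  0.41  1.73 -0.7   1.1   0.32]
```

View pics/g4.png

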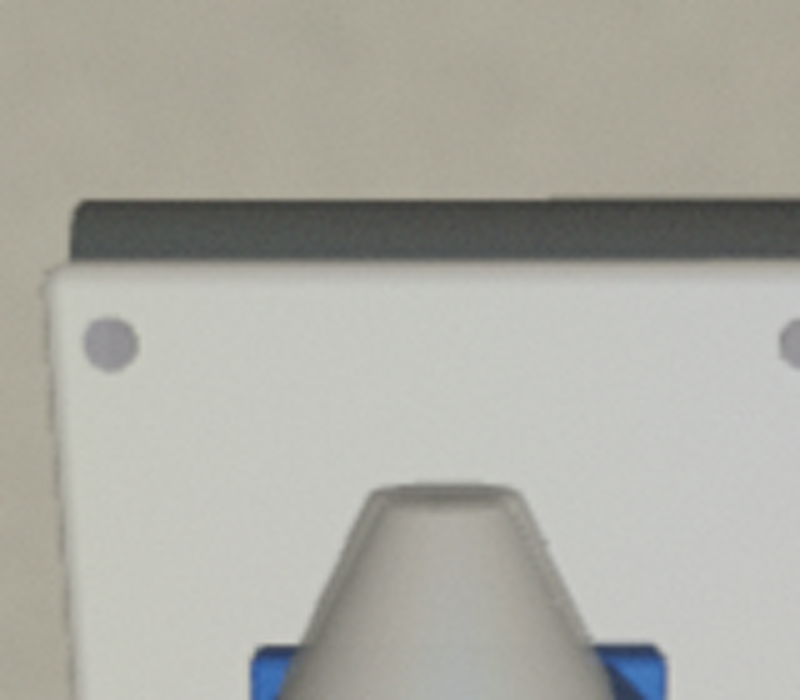

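```bash
sed -i '/^W=/s/+90)/+60)/' m4.py; sed -i '/^a,b/d;/^print("tip"/d;/^print("plate/d' m4.py; cat >> m4.py <<'E'
crop(c["img"],190,60,390,160,4,"pics/g6.png")
hsv=cv2.cvtColor(c["img"],cv2.COLOR_RGB2HSV)
print("screwL",onplane(W(111,344),-.0285),"edge",onplane(W(400,262),-.0285))
zt=((o["eef_pos"]-seat)@n)+.0205
print("tip",onplane(W(445,488),zt),"clip",onplane(W(252,650),-.0285+.009),onplane(W(664,650),-.0285+.009))
E
python3 m4.py
```

```text
cam rel seat [-73.8, -1.0, 150.7]
t 8.3 pos [ 0.5711 -0.0517  0.1065] grasp rel seat (x,y,z mm) [ 0.6 -2.1 29.5] rot err to Rt (tool) [-0.0009 -0.0008 -0.0028] F clip axes [-0.2  0.4  0.1] open 0.321 q [ 0.02  0.41  1.73 -0.7   1.1   0.32]
screwL [-67.1 -38.9 -28.5] edge [-75.8  -6.5 -28.5]
tip [-58.4  -1.4  29.5] clip [-34.1 -23.3 -19.5] [-34.1  23.1 -19.5]
```

View pics/g5.png

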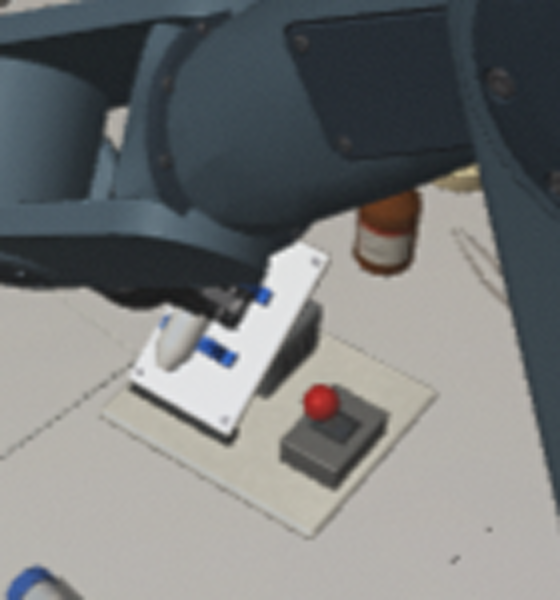

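Call:
{"name": "apply_moves", "arguments": {"plan": [{"translation": [-0.0007,0.0013,0.005],"angular": [0,0,0],"hand": 0.02},{"translation": [0,0,0.005],"angular": [0,0,0],"hand": 0.02},{"translation": [0,0,0.004],"angular": [0,0,0],"hand": 0.02},{"translation": [0,0,0],"angular": [0,0,0],"hand": 0.02}]}}

```text
time_s: 8.85
eef_pos: [0.5728, -0.0603, 0.0952]
eef_rot: [0.219, 0.655, 0.693, -0.206]
wrist_force: [-0.4, 1.4, 2.7]
opening: 0.324
```

```bash
python3 -c "
from bench import ctrl
from h import *
status(ctrl.get_obs())"
```

```text
t 8.85 pos [ 0.5728 -0.0603  0.0952] grasp rel seat (x,y,z mm) [ 1.3 -1.  15.2] rot err to Rt (tool) [-0.001  -0.0007 -0.0027] F clip axes [ 0.4 -0.3  3. ] open 0.324 q [ 0.01  0.43  1.73 -0.71  1.07  0.33]
```

Call:
{"name": "apply_moves", "arguments": {"plan": [{"translation": [0,0,0.003],"angular": [0,0,0],"hand": 0.02},{"translation": [0,0,0],"angular": [0,0,0],"hand": 0.02}]}}

```text
time_s: 9.1
eef_pos: [0.5728, -0.0621, 0.0928]
eef_rot: [0.219, 0.655, 0.693, -0.206]
wrist_force: [0.3, 1.4, 4.0]
opening: 0.318
```

Call:
{"name": "apply_moves", "arguments": {"plan": [{"translation": [0,0,0.003],"angular": [0,0,0],"hand": 0.02},{"translation": [0,0,0],"angular": [0,0,0],"hand": 0.02}]}}

```text
time_s: 9.35
eef_pos: [0.5727, -0.0641, 0.0896]
eef_rot: [0.218, 0.655, 0.693, -0.206]
wrist_force: [1.7, -1.9, -1.4]
opening: 0.316
```

Call:
{"name": "apply_moves", "arguments": {"plan": [{"translation": [0,0,0.003],"angular": [0,0,0],"hand": 0.02},{"translation": [0,0,0],"angular": [0,0,0],"hand": 0.02}]}}

```text
time_s: 9.6
eef_pos: [0.5725, -0.0661, 0.0866]
eef_rot: [0.218, 0.655, 0.694, -0.206]
wrist_force: [4.7, -5.9, -6.5]
opening: 0.321
```

```bash
python3 -c "
from bench import ctrl
from h import *
status(ctrl.get_obs())"
```

```text
t 9.6 pos [ 0.5725 -0.0661  0.0866] grasp rel seat (x,y,z mm) [ 1.  -1.6  4.8] rot err to Rt (tool) [-0.0022 -0.001  -0.002 ] F clip axes [ 1.3  4.3 -8.9] open 0.321 q [-0.    0.44  1.73 -0.72  1.06  0.33]
```

Call:
{"name": "apply_moves", "arguments": {"plan": [{"translation": [0,0.001,0.002],"angular": [0,0,0],"hand": 0.02},{"translation": [0,0,0.001],"angular": [0,0,0],"hand": 0.02},{"translation": [0,0,0],"angular": [0,0,0],"hand": 0.02}]}}

```text
time_s: 9.98
eef_pos: [0.573, -0.0674, 0.0843]
eef_rot: [0.218, 0.655, 0.693, -0.207]
wrist_force: [1.2, -4.6, -6.9]
opening: 0.321
```

```bash
python3 -c "
from bench import ctrl
from h import *
status(ctrl.get_obs())"
```

```text
t 9.975 pos [ 0.573  -0.0674  0.0843] grasp rel seat (x,y,z mm) [ 0.8 -1.2  2.2] rot err to Rt (tool) [-0.0035 -0.001  -0.0019] F clip axes [-0.2  0.9 -8.4] open 0.321 q [-0.01  0.44  1.73 -0.72  1.05  0.33]
```

Call:
{"name": "apply_moves", "arguments": {"plan": [{"translation": [0,0,0.002],"angular": [0,0,0],"hand": 0.02},{"translation": [0,0,0],"angular": [0,0,0],"hand": 0.02}]}}

```text
time_s: 10.22
eef_pos: [0.5734, -0.0679, 0.0837]
eef_rot: [0.218, 0.655, 0.693, -0.207]
wrist_force: [-4.6, 2.2, 0.5]
opening: 0.324
```

Call:
{"name": "apply_moves", "arguments": {"plan": [{"translation": [0,0,0.0015],"angular": [0,0,0],"hand": 0.02},{"translation": [0,0,0],"angular": [0,0,0],"hand": 0.02}]}}

```text
time_s: 10.48
eef_pos: [0.5734, -0.068, 0.0836]
eef_rot: [0.218, 0.655, 0.693, -0.206]
wrist_force: [-7.7, 9.0, 10.3]
opening: 0.323
```

```bash
python3 -c "
from bench import ctrl
from h import *
status(ctrl.get_obs())"
```

```text
t 10.475 pos [ 0.5734 -0.068   0.0836] grasp rel seat (x,y,z mm) [ 0.9 -0.8  1.2] rot err to Rt (tool) [-0.0023 -0.0007 -0.0027] F clip axes [-1.8 -7.1 13.9] open 0.323 q [-0.01  0.45  1.73 -0.72  1.05  0.33]
```

```bash
python3 - <<'E'
from bench import ctrl
from h import *
c=ctrl.camera("wrist"); crop(c["img"],160,80,400,330,2.4,"pics/k1.png")
s=ctrl.camera("scene"); crop(s["img"],230,150,350,260,5,"pics/k2.png")
E
```

```text
(no output)
```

View pics/k1.png

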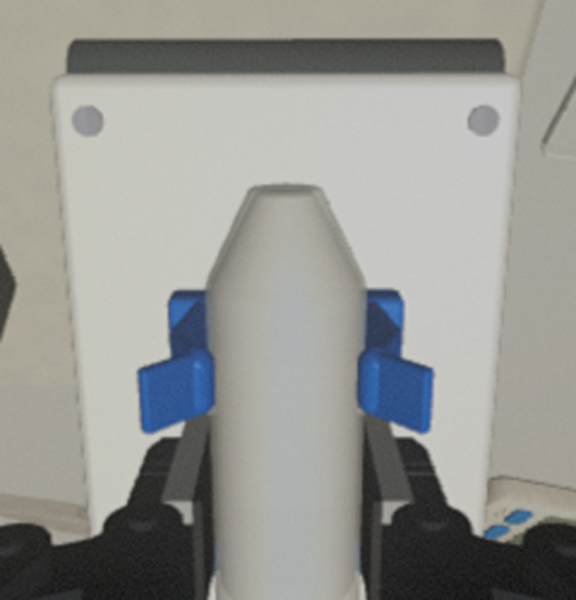

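View pics/k2.png

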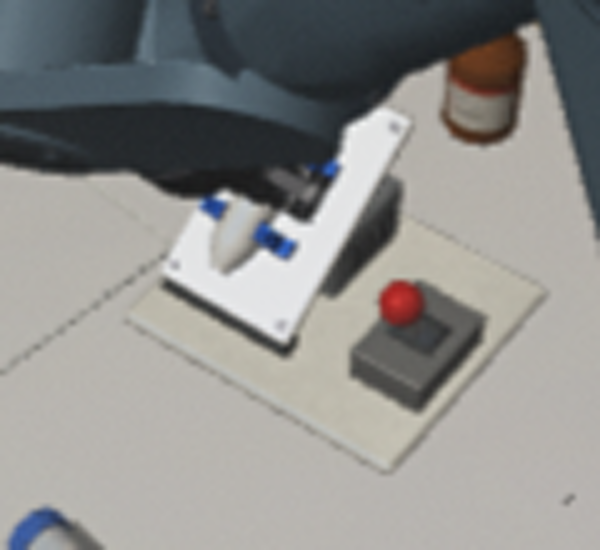

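```bash
cat > m5.py <<'E'
from bench import ctrl
from h import *
c=ctrl.camera("wrist"); status(ctrl.get_obs())
W=lambda x,y:((x+.5)/2.4-.5+160,(y+.5)/2.4-.5+80)
def onplane(px,h):
    e,d=ray(c,px); t=((seat+h*n-e)@n)/(d@n); r=e+d*t-seat; return (1000*np.array([r@ux,r@uy,r@n])).round(1)
print("screws",onplane(W(88,121),-.0285),onplane(W(483,121),-.0285),"edge",onplane(W(285,76),-.0285))
print("tip",onplane(W(286,187),0),"foot",onplane(W(187,291),-.0195))
E
python3 m5.py
```

```text
t 10.625 pos [ 0.5734 -0.068   0.0836] grasp rel seat (x,y,z mm) [ 0.9 -0.8  1.3] rot err to Rt (tool) [-0.0023 -0.0007 -0.0028] F clip axes [-1.  -8.8 14.4] open 0.323 q [-0.01  0.45  1.73 -0.72  1.05  0.33]
screws [-67.1 -38.9 -28.5] [-67.   38.9 -28.5] edge [-75.5  -0.1 -28.5]
tip [-57.8   0.2   0. ] foot [-34.8 -19.5 -19.5]
```

The tube sits in the clip, jaws closed over it; foot edge −32.3, tip about −57 mm (wanted −32/−56.5). Seating force 14 N on the saddle after the pull-in. Release and back off.

Call:
{"name": "apply_moves", "arguments": {"plan": [{"translation": [0,-0.0005,-0.001],"angular": [0,0,0],"hand": 0.06},{"translation": [0,0,0],"angular": [0,0,0],"hand": 0.06},{"translation": [0,0,0],"angular": [0,0,0],"hand": 0.06},{"translation": [0,0,0],"angular": [0,0,0],"hand": 0.06},{"translation": [0,0,-0.02],"angular": [0,0,0],"hand": 0.06},{"translation": [0,0,-0.03],"angular": [0,0,0],"hand": 0.06},{"translation": [0,0,-0.04],"angular": [0,0,0],"hand": 0.06},{"translation": [0,0,0],"angular": [0,0,0],"hand": 0.06}]}}

```text
time_s: 11.62
eef_pos: [0.5729, -0.0151, 0.161]
eef_rot: [0.221, 0.655, 0.694, -0.203]
wrist_force: [-0.1, -0.6, 0.1]
opening: 0.701
```

```bash
python3 - <<'E'
from bench import ctrl
from h import *
import pickle
c=ctrl.camera("wrist"); o=ctrl.get_obs(); status(o); pickle.dump((c,o),open("w6.pkl","wb")); crop(c["img"],180,80,380,330,2.4,"pics/l1.png")
E
```

```text
t 11.675 pos [ 0.5717 -0.0159  0.1591] grasp rel seat (x,y,z mm) [ 1.5  0.6 93. ] rot err to Rt (tool) [ 0.0026 -0.0011 -0.0033] F clip axes [ 0.   0.2 -0.4] open 0.706 q [ 0.09  0.35  1.68 -0.66  1.21  0.3 ]
```

View pics/l1.png

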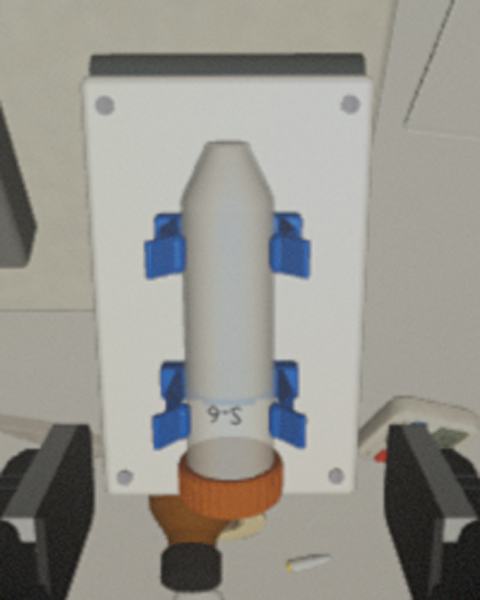

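```bash
python3 - <<'E'
from h import *
import pickle
c,o=pickle.load(open("w6.pkl","rb"))
W=lambda x,y:((x+.5)/2.4-.5+180,(y+.5)/2.4-.5+80)
def onplane(px,h):
    e,d=ray(c,px); t=((seat+h*n-e)@n)/(d@n); r=e+d*t-seat; return (1000*np.array([r@ux,r@uy,r@n])).round(1)
print("screws",[onplane(W(*p),-.0285) for p in[(104,105),(350,104),(125,477),(336,476)]])
print("tip",onplane(W(226,142),0),"cap inner edge",onplane(W(181,460),0),onplane(W(283,457),0))
print("body mid at clips",[(onplane(W(a,r),0)+onplane(W(b,r),0))/2 for a,b,r in[(184,273,250),(187,272,400)]])
print("flare tips low clip z47",onplane(W(145,279),.0185),onplane(W(309,277),.0185),"upper",onplane(W(154,447),.0185),onplane(W(306,446),.0185))
# switch approach
ball=np.array([.467,-.045,.082])
o2=o["eef_pos"];q=rot(o["eef_rot"])
print("up"); plan(o2,q,[.50,.03,.22],down(1.631))
E
```

```text
screws [array([-67. , -39.1, -28.5]), array([-67.1,  38.9, -28.5]), array([ 65. , -38.7, -28.5]), array([ 65.1,  39.1, -28.5])]
tip [-57.4  -0.2  -0. ] cap inner edge [ 43.  -15.5   0. ] [42.1 17.4 -0. ]
body mid at clips [array([-26.15,   0.3 ,   0.  ]), array([22.05,  0.3 , -0.  ])]
flare tips low clip z47 [-22.1 -22.5  18.5] [-22.4  22.5  18.5] upper [ 28.8 -21.8  18.5] [28.8 22.9 18.5]
up
n 4 rotvec/row [ 0.0009  0.1524 -0.0007]
  t [0.0015, -0.0172, -0.0197]
  t [0.0045, -0.0172, -0.0192]
  t [0.0074, -0.0172, -0.0183]
  t [0.0101, -0.0172, -0.017]
```

Tube is symmetric in both clips; tip at −57.4 with screw midpoint −1.0, so centred to about 0.1 mm. Now the switch.

```bash
python3 - <<'E'
from bench import ctrl
from h import *
o=ctrl.get_obs();q=rot(o["eef_rot"])
plan(o["eef_pos"],q,[.467,.025,.20],down(1.631),n=5)
E
```

```text
n 5 rotvec/row [ 0.0007  0.122  -0.0005]
  t [0.003, -0.0204, -0.0122]
  t [0.0044, -0.0204, -0.0117]
  t [0.0058, -0.0204, -0.0111]
  t [0.0071, -0.0204, -0.0102]
  t [0.0083, -0.0204, -0.0093]
```

Call:
{"name": "apply_moves", "arguments": {"plan": [{"translation": [0.003,-0.0205,-0.012],"angular": [0,0.122,0],"hand": 0.0},{"translation": [0.0045,-0.0205,-0.0115],"angular": [0,0.122,0],"hand": 0.0},{"translation": [0.006,-0.0205,-0.011],"angular": [0,0.122,0],"hand": 0.0},{"translation": [0.007,-0.0205,-0.01],"angular": [0,0.122,0],"hand": 0.0},{"translation": [0.0085,-0.0205,-0.0095],"angular": [0,0.122,0],"hand": 0.0},{"translation": [0,0,0.03],"angular": [0,0,0],"hand": 0.0},{"translation": [0,0,0.04],"angular": [0,0,0],"hand": 0.0},{"translation": [0,0,0.04],"angular": [0,0,0],"hand": 0.0},{"translation": [0,0,0],"angular": [0,0,0],"hand": 0.0},{"translation": [0,0,0],"angular": [0,0,0],"hand": 0.0}]}}

```text
time_s: 12.92
eef_pos: [0.4659, 0.0238, 0.0884]
eef_rot: [0.0, 0.687, 0.727, 0.0]
wrist_force: [-0.1, -0.7, 0.6]
opening: 0.002
```

```bash
python3 - <<'E'
from bench import ctrl
from h import *
o=ctrl.get_obs(); print(o["eef_pos"],o["opening"],rot(o["eef_rot"]).as_matrix().round(3))
s=ctrl.camera("scene"); crop(s["img"],230,150,350,260,5,"pics/n1.png")
c=ctrl.camera("wrist"); cv2.imwrite("pics/n2.png",c["img"][:,:,::-1])
E
```

```text
[0.46590368 0.02375566 0.08837018] 0.0024813801751475822 [[-0.057  0.998  0.   ]
 [ 0.998  0.057 -0.   ]
 [-0.     0.    -1.   ]]
```

View pics/n1.png

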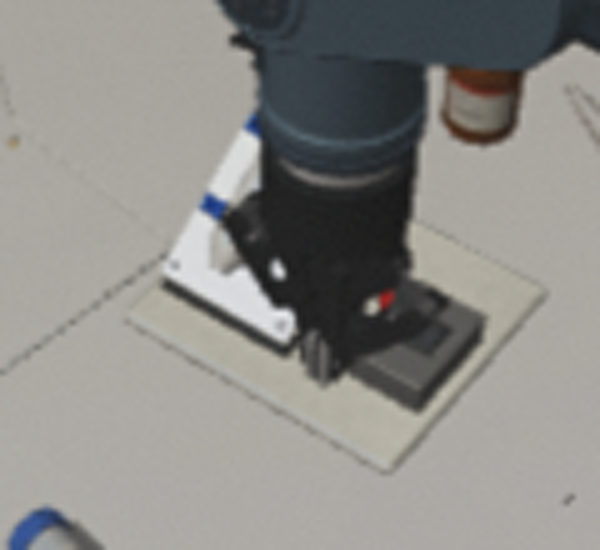

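View pics/n2.png

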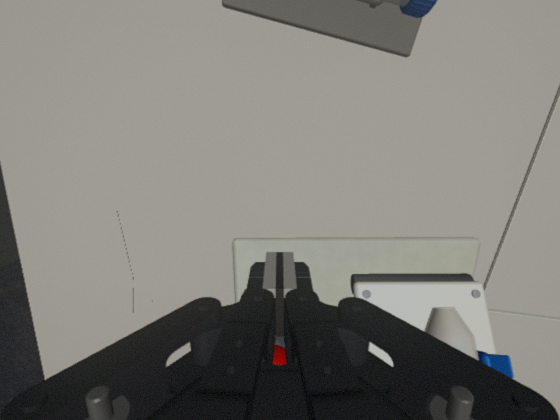

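Call:
{"name": "apply_moves", "arguments": {"plan": [{"translation": [0,0.001,0.018],"angular": [0,0,0],"hand": 0.0},{"translation": [-0.015,0,0],"angular": [0,0,0],"hand": 0.0},{"translation": [-0.01,0,0],"angular": [0,0,0],"hand": 0.0},{"translation": [-0.01,0,0],"angular": [0,0,0],"hand": 0.0},{"translation": [-0.01,0,0],"angular": [0,0,0],"hand": 0.0},{"translation": [-0.01,0,0],"angular": [0,0,0],"hand": 0.0},{"translation": [-0.01,0,0],"angular": [0,0,0],"hand": 0.0},{"translation": [-0.01,0,0],"angular": [0,0,0],"hand": 0.0},{"translation": [-0.01,0,0],"angular": [0,0,0],"hand": 0.0}]}}

```text
time_s: 14.15
eef_pos: [0.4712, -0.0615, 0.0694]
eef_rot: [-0.0, 0.687, 0.727, -0.0]
wrist_force: [0.8, 1.6, -0.8]
opening: 0.0
```

```bash
python3 - <<'E'
from bench import ctrl
from h import *
s=ctrl.camera("scene"); crop(s["img"],230,150,350,260,5,"pics/n3.png"); o=ctrl.get_obs(); print(o["eef_pos"],o["wrist_force"])
E
```

```text
[ 0.47147191 -0.06253336  0.06947877] [-0.43477643 -1.07322152  0.22620572]
```

View pics/n3.png

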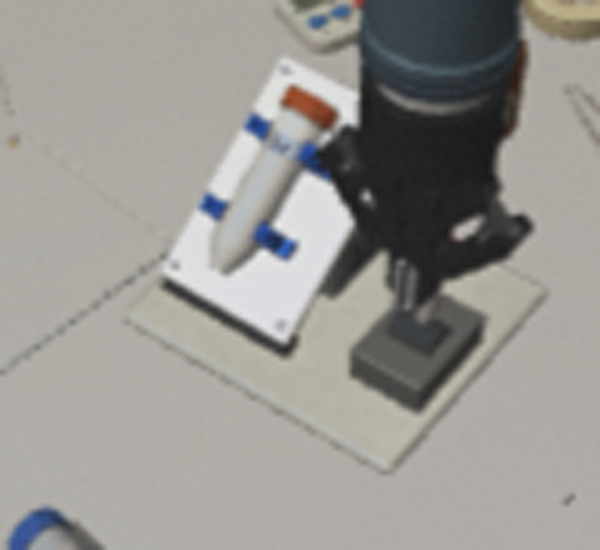

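Call:
{"name": "apply_moves", "arguments": {"plan": [{"translation": [-0.006,0,0],"angular": [0,0,0],"hand": 0.0},{"translation": [-0.004,0,0],"angular": [0,0,0],"hand": 0.0},{"translation": [0,0,0],"angular": [0,0,0],"hand": 0.0}]}}

```text
time_s: 14.58
eef_pos: [0.4716, -0.0703, 0.0693]
eef_rot: [-0.001, 0.687, 0.727, 0.0]
wrist_force: [0.0, 3.5, -0.8]
opening: -0.0
```

Call:
{"name": "apply_moves", "arguments": {"plan": [{"translation": [-0.004,0,0],"angular": [0,0,0],"hand": 0.0},{"translation": [0,0,0],"angular": [0,0,0],"hand": 0.0}]}}

```text
time_s: 14.82
eef_pos: [0.4715, -0.0709, 0.0692]
eef_rot: [-0.003, 0.687, 0.727, 0.002]
wrist_force: [2.2, 19.6, 4.4]
opening: -0.007
```

Force jumped to 20 N at the expected end of travel. Back off and check.

Call:
{"name": "apply_moves", "arguments": {"plan": [{"translation": [0.01,0,0],"angular": [0,0,0],"hand": 0.0},{"translation": [0.04,0,0],"angular": [0,0,0],"hand": 0.0},{"translation": [0.05,0,-0.02],"angular": [0,0,0],"hand": 0.0},{"translation": [0.03,0,-0.05],"angular": [0,0,0],"hand": 0.0},{"translation": [0.03,0,-0.06],"angular": [0,0,0],"hand": 0.0},{"translation": [0.03,0,-0.05],"angular": [0,0,0],"hand": 0.0},{"translation": [0,0,0],"angular": [0,0,0],"hand": 0.0}]}}

```text
time_s: 15.7
eef_pos: [0.4641, 0.1142, 0.2505]
eef_rot: [0.004, 0.686, 0.728, 0.003]
wrist_force: [-0.8, -0.8, 0.3]
opening: -0.002
```

```bash
cat > m6.py <<'E'
from bench import ctrl
from h import *
o=ctrl.get_obs(); print(o["time_s"],o["eef_pos"],o["wrist_force"])
t=ctrl.camera("top");s=ctrl.camera("scene")
crop(t["img"],160,145,380,255,3.6,"pics/p_top.png"); crop(s["img"],190,150,350,320,3.5,"pics/p_scene.png")
px=[]
for nm,c in (("top",t),("scene",s)):
    m=cv2.inRange(cv2.cvtColor(c["img"],cv2.COLOR_RGB2HSV),(0,180,80),(5,255,255));k,_,st,ce=cv2.connectedComponentsWithStats(m)
    i=1+np.argmax(st[1:,4]); print(nm,st[i,4],ce[i].round(1)); px.append(ce[i])
print("ball",tri(t,px[0],s,px[1]),"top ray z.082",onz(t,px[0],.082))
E
python3 m6.py
```

```text
15.7 [0.46406548 0.11422894 0.25046205] [-0.82377417 -0.79975187  0.315956  ]
top 81 [337.5 227.1]
scene 35 [319.4 199.8]
ball (array([ 0.4703115 , -0.09264597,  0.08310069]), np.float64(0.0037879292050132865)) top ray z.082 [ 0.46876054 -0.09374117  0.082     ]
```

View pics/p_top.png

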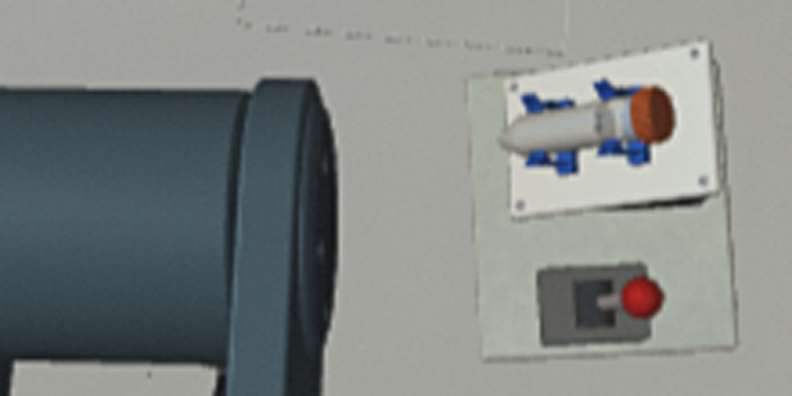

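View pics/p_scene.png

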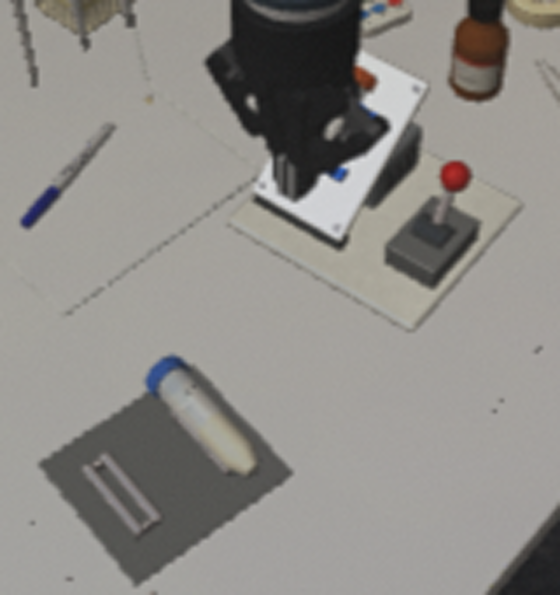

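Top view: ball now at crop (641,297), lever leaning right; tube in both clips; blue tube in place. Measured travel (~50 mm vs 52.7) is near the resolution, so I take a closer wrist view.

Call:
{"name": "apply_moves", "arguments": {"plan": [{"translation": [-0.05,0.01,-0.005],"angular": [0,0,0],"hand": 0.0},{"translation": [-0.05,0.01,-0.005],"angular": [0,0,0],"hand": 0.0},{"translation": [-0.05,0.01,0],"angular": [0,0,0],"hand": 0.0},{"translation": [-0.05,0.01,0],"angular": [0,0,0],"hand": 0.0},{"translation": [-0.04,0.01,0],"angular": [0,0,0],"hand": 0.0},{"translation": [0,0,0],"angular": [0,0,0],"hand": 0.0},{"translation": [0,0,0],"angular": [0,0,0],"hand": 0.0}]}}

```text
time_s: 16.68
eef_pos: [0.5238, -0.1239, 0.2536]
eef_rot: [-0.002, 0.687, 0.727, -0.001]
wrist_force: [1.3, -0.1, -0.1]
opening: 0.001
```

```bash
cat > m7.py <<'E'
from bench import ctrl
from h import *
import pickle
def ballfit(c):
    m=cv2.inRange(cv2.cvtColor(c["img"],cv2.COLOR_RGB2HSV),(0,140,50),(6,255,255))|cv2.inRange(cv2.cvtColor(c["img"],cv2.COLOR_RGB2HSV),(174,140,50),(180,255,255))
    k,_,st,ce=cv2.connectedComponentsWithStats(m); m[:]=m
    i=1+np.argmax(st[1:,4]); mm=(_==i).astype(np.uint8); cs_,_h=cv2.findContours(mm,0,1); return cv2.minEnclosingCircle(max(cs_,key=len)),ce[i]
c0,o0=pickle.load(open("w1.pkl","rb"))
c=ctrl.camera("wrist");o=ctrl.get_obs();print(o["eef_pos"],o["time_s"]);pickle.dump((c,o),open("w7.pkl","wb"))
orig=mid-.0005*ux; 
for k in(c0,c):
    (p,r),ce=ballfit(k); w=onz(k,p,.082); d=w-np.array([mid[0],mid[1],.082]); print(p,r,ce,"ball",w,"mixer x,y mm",1000*(d@hx),1000*(d@np.array([hx[1]*-1,hx[0],0])), "centroid x",1000*((onz(k,ce,.082)-mid)@hx))
cv2.imwrite("pics/q1.png",c["img"][:,:,::-1])
E
python3 m7.py
```

```text
[ 0.52404233 -0.12336112  0.25408351] 16.725
(217.1666717529297, 100.83333587646484) 13.492891311645508 [216.96247655 100.79362101] ball [ 0.46705221 -0.04463907  0.082     ] mixer x,y mm -34.25379396403143 -105.58378606740709 centroid x -34.28988424888153
(227.273193359375, 158.65463256835938) 12.290739059448242 [227.39614561 158.60385439] ball [ 0.47004986 -0.09405988  0.082     ] mixer x,y mm 15.257835860890443 -105.5550035514111 centroid x 15.20731506274383
```

View pics/q1.png

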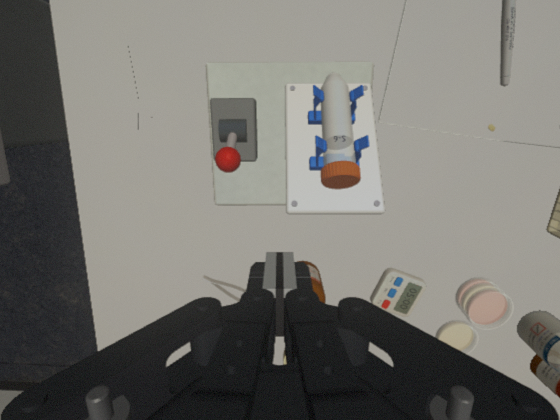

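```bash
python3 - <<'E'
from h import *
import pickle
c,o=pickle.load(open("w7.pkl","rb"))
crop(c["img"],195,50,395,220,3.5,"pics/q2.png")
E
```

```text
(no output)
```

View pics/q2.png

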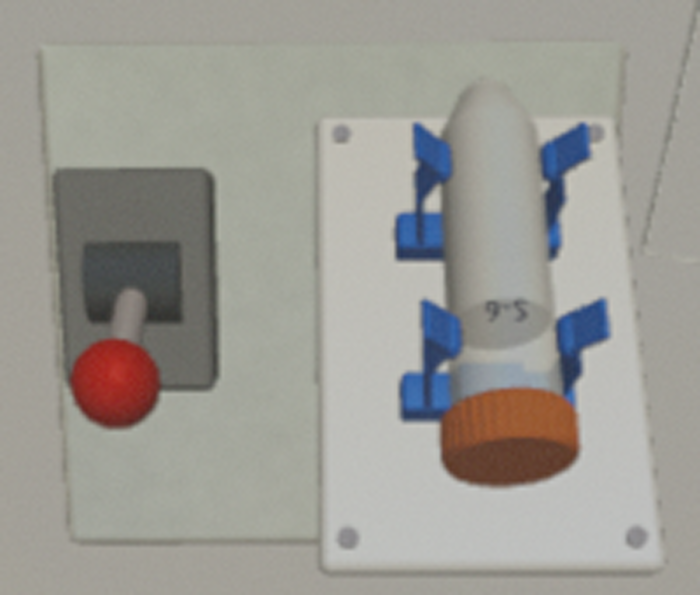

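```bash
python3 - <<'E'
from h import *
import pickle
c0,_=pickle.load(open("w1.pkl","rb")); c1,_=pickle.load(open("w7.pkl","rb"))
f=lambda x0,y0,k:(lambda x,y:((x+.5)/k-.5+x0,(y+.5)/k-.5+y0))
A=f(190,45,3.5);B=f(195,50,3.5)
X=lambda c,p,z:round(1000*float((onz(c,p,z)-mid)[:2]@hx[:2]),1)
print("before slab",X(c0,A(100,46),.012),X(c0,A(100,540),.012),"block",X(c0,A(170,169),.036),X(c0,A(100,385),.036),"ball",X(c0,A(97,198),.082),"barrel",X(c0,A(127,241),.036),X(c0,A(127,320),.036))
print("after slab",X(c1,B(100,45),.012),X(c1,B(100,541),.012),"block",X(c1,B(170,168),.036),X(c1,B(170,388),.036),"ball",X(c1,B(116,382.5),.082),"barrel",X(c1,B(130,242),.036),X(c1,B(130,322),.036))
P0=onz(c0,A(97,198),.082)
E
```

```text
before slab -83.8 83.7 block -44.5 23.5 ball -33.9 barrel -22.7 2.2
after slab -83.7 82.6 block -45.0 23.4 ball 15.5 barrel -22.9 2.0
```

Relative to the block's barrel (centre −10.4 mm), the ball is now at +25.8 mm (end stop 26.4), so the lever is at its stop within measuring error. Hand in.

```bash
python3 - <<'E'
from bench import ctrl
o=ctrl.get_obs(); print(o["time_s"],o["wrist_force"],abs(o["dq"]).max())
print(ctrl.hand_in())
E
```

```text
16.725 [-0.13416199 -0.64042554 -0.67642027] 0.017106163616775496
the job is handed in; nothing more can be done
None
```

I pressed the orange-capped tube into both blue clips, cap uphill, then let go and pushed the toggle lever over towards the uphill side. I handed the job in at 16.7 s, with the gripper clear of everything.

- **Tube:**
  - The push peaked, the jaws then pulled the tube in with about 9 N, and it came to rest on the saddle at about 14 N.
  - The pictures after release show it level across both clips. Measured from the tip, it is centred lengthwise to within about 1 mm.
  - The cap's visible edge read about 4 mm further uphill than it should. The same reading was 5 mm too long while the tube lay in the tray, so I relied on the tip.
- **Switch:**
  - The push force jumped to about 20 N at the expected end of travel, while the fingers moved only 0.6 mm of a commanded 4 mm.
  - Measured from the pivot, the ball is 25.8 mm to the uphill side; full travel would be 26.4 mm.
  - **One check disagreed:** the ball's travel between the before and after pictures came out at 49.5 to 50 mm, not the expected 52.7 mm. The camera calibration is only good to about 2 mm, so I trusted the hard stop.
- **Left alone:** I did not touch the blue-capped tube or the amber bottle. The last pictures show both where they started; I judged that by eye and did not measure it.

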